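# Clear the engine bench and roll the new sleeves up to the line

## Robot

A 6-joint arm with a two-finger parallel gripper is mounted at the origin on the work surface. World frame = base frame: x ahead of the robot, y to its left, z up, the work surface at z = 0. Lengths are in m, angles in degrees, forces in N, time in s.
With the tool pointing down it reaches from about 0.25 to 0.725 m from the base axis. Payload 9.7 kg.
Tool frame: the origin (TCP) lies at the very end of the fingers, on their centre line; the grasp point (between the pads) lies 19 mm behind it; y points along the fingers, x is the direction in which the jaws open and shut, and the axes are right-handed (so a half turn about y gives the same grasp; the last joint's range is limited). The gripper opens to 85 mm and grips with 20 to 120 N. Pads are 22 mm wide; open, the fingers measure 114 mm over their backs; the gripper's body (76 mm by 85 mm) begins 54 mm behind the grasp point. The pads swing forward as they close: fully open they stand 13 mm farther back than shut.
Start: joints at [70.703, 4.979, 10.078, 95.1, 0, 90], TCP at [0.182, 0.519, 0.231] pointing down, gripper open.
Joint ranges: [-179.16, 179.16], [-48.56, 103.87], [-65.8, 70.77], [-126.05, 130.52], [-82.76, 87.17], [-180, 180]. Speed limits (degrees/s): [127.2, 127.2, 147.25, 180, 180, 180].

## Interface

Orientations are given as [roll, pitch, yaw] about the fixed x, y, z axes, in that order (R = Rz(yaw) Ry(pitch) Rx(roll)).
In Python, from workcell import bot gives the robot as it stands.
- The arm moves only by the shell command python3 -m jog 'ROWS' [FORCE]. ROWS is JSON, a list of rows, each an object with "rotation": the turn, a rotation vector about the world's x, y, z in degrees, a list of three; "travel": the shift along the world's x, y, z in mm, a list of three; "jaw": the gripper command: -1 is shut, 1 is fully open, values between are in proportion. In form: [{"rotation": [rx, ry, rz], "travel": [x, y, z], "jaw": jaw}, ...]. A call has 1 to 8 rows; each row shifts and turns the commanded pose from where the row before left it; what a row does not reach is not made up. A row lasts 1/8 s, in which the tool goes at most 62.5 mm and 10.7 degrees, less where a joint would pass 70% of its speed; a pose out of reach is approached as far as the arm can. A call with a gripper value outside its range is refused whole. The fingers move at their own pace and stop on an object; FORCE is the grip in N (left out, the last holds). Time passes only in rows, so rows that do not move let the fingers close. It gives the time, the measured TCP pose, the force and the opening at its end, in the units of the state.
- bot.get_obs(): the state, without advancing time (a new reading comes with each control period).
- bot.camera(name): name is "side" or "top"; returns the picture (480x640x3 uint8, red, green, blue); there is no depth.
- bot.camera_params(name): a dict with "K" (3x3 intrinsics, pixels), "view" (4x4, takes a point from world to camera coordinates). Camera axes: x right, y up, looking along -z (the intrinsics and any distortion apply to the point x, -y, -z); pixel columns grow to the right and rows downward; lengths in m; the calibration is good to about 2 mm. A picture is of the moment at which its call begins. camera_params takes no time and is no camera call.
- bot.job_done(): hands the job in, once; it reports no verdict.
Trained networks look in the newest picture that a camera, given by its name, has taken for a name from the list of things; names that differ only in an ending like _2 or _b are one class to them, and where a whole thing is asked for, a point or a joint stands for the part that bears it (a point fixed in the world has none). Each returns a list of dicts, best first, with "score" (0 to 1); they miss things now and then, are a little off and sometimes report something else, mostly with a low value. They report only what shows in the picture. A call takes as long as a camera call.
- bot.recognise(camera, thing): "xy" ([column, row] in pixels, amid what is visible of it).
- bot.trace(camera, thing): "mask" (480x640 bool, what is visible of it) and "xy" ([column, row] in pixels, amid what is visible of it).
The state is a dict: "time": time; "q": joint angles; "qd": joint speeds; "joint_efforts": joint torques, N m; "ee_pos": TCP position; "tcp_rot": TCP orientation; "wrist_force": force on the tool from outside, world axes, zero at the start; "torque": the same for the moment, N m; "opening": finger opening in m.
Only numpy, scipy, OpenCV 4.12 (cv2) and the standard library are available. Lean on these libraries where they do the work, as an engineer would, in place of code of your own. Each camera call takes 0.05 s, during which the arm holds its last target.

## Task

Clear the rubber mat and bring up the new sleeves. Put every used orange oil filter into the red drain box, then bring its sprung lid down by the bar, easing it fully shut instead of letting it slam; nest all the aluminium parts cups upright and fully home in the blue cup, leaving that one where it stands; and roll each new steel sleeve over the mat with the fingers on top of it, never lifting it, gripping it or pushing it low on its side, until it rests centred on and parallel to the yellow line. Leave the other tools and containers where they are.

Things in the scene. Friction and masses are not known exactly. Their poses are not given: they have to be found in the camera images.
- mat: Fixed black rubber mat on the bench, 320 mm along its own x, 500 mm along its own y, 3 mm thick; origin on its underside (bench level), 20 mm from its middle along +y.
- line (a point): Middle of the 14 mm wide yellow line on the mat's upper face (3 mm above the bench). The line runs along its x for 300 mm; its y (parallel to the mat's y) points across the line: the sleeves start 210 to 270 mm away at negative y and are rolled towards +y.
- sleeve_a_c (a point): Centre of a steel sleeve with red end caps: plain cylinder, 90 mm diameter, 110 mm long, 0.6 to 1.1 kg, lying on the mat (centre 48 mm, top 93 mm above the bench). Its x is the sleeve's axis (within 0.06 rad of the line's at the start); y and z turn as it rolls. Rolls freely, but rests within about 1 cm after a slow push. There are two, 180 mm apart along the line.
- sleeve_b_c (a point): Centre of a steel sleeve with red end caps: plain cylinder, 90 mm diameter, 110 mm long, 0.6 to 1.1 kg, lying on the mat (centre 48 mm, top 93 mm above the bench). Its x is the sleeve's axis (within 0.06 rad of the line's at the start); y and z turn as it rolls. Rolls freely, but rests within about 1 cm after a slow push. There are two, 180 mm apart along the line.
- filter_a_c (a point): Centre (half-way up) of a used spin-on oil filter, orange with a black band: closed cylinder 62 mm diameter, 80 mm tall, 0.2 to 0.37 kg, standing on end on the mat with z up. One to three are present.
- filter_b_c (a point): Centre (half-way up) of a used spin-on oil filter, orange with a black band: closed cylinder 62 mm diameter, 80 mm tall, 0.2 to 0.37 kg, standing on end on the mat with z up. One to three are present.
- filter_c_c (a point): Centre (half-way up) of a used spin-on oil filter, orange with a black band: closed cylinder 62 mm diameter, 80 mm tall, 0.2 to 0.37 kg, standing on end on the mat with z up. One to three are present.
- box: Fixed red used-filter drain box, open at the top, 150 mm along its own x, 220 mm along its own y, 110 mm tall, walls and floor 3 mm; origin at the centre of its underside. Its x points away from the robot towards the hinge side. Inside it is 144 by 214 mm.
- lid (a joint): Angle of the box's red lid about the hinge on the box's far top edge: 0 is shut, 1.885 rad leaning back against its stop, as at the start. Springs and its 0.5 kg weight pull it shut: brought a few degrees forward past its balance (about 1.75 rad) it falls and slams unless held back; 3 N at the bar holds it anywhere.
- lid_bar (a point): Middle of the lid's pull bar: round, 12 mm thick, 110 mm long, parallel to the hinge (the box's y), on two arms 50 mm either side of its middle, 38 mm beyond the lid's free edge, 188 mm from the hinge axis. The gap between bar and lid is open; the bar can turn between fingers that pinch it across.
- lid_hinge (a point): Middle of the lid's hinge axis, 110 mm above the bench, 75 mm from the box's origin along the box's x; axis along the box's y; x and z parallel to the box's. At lid angle q the bar is at x = -0.188 cos q, z = 0.188 sin q from here.
- cup_a_c (a point): Centre (half-way up) of an empty bare aluminium parts cup standing on the mat: open tapered cup 76 mm tall, foot 42 mm diameter, collar over the top 32 mm (grip it there) 66 mm outside and 61 mm inside, at most 57 mm below it, 0.12 kg, z up. One to three are present. Nested, a cup's collar rests on the rim of the cup below and stands 32 mm higher.
- cup_b_c (a point): Centre (half-way up) of an empty bare aluminium parts cup standing on the mat: open tapered cup 76 mm tall, foot 42 mm diameter, collar over the top 32 mm (grip it there) 66 mm outside and 61 mm inside, at most 57 mm below it, 0.12 kg, z up. One to three are present. Nested, a cup's collar rests on the rim of the cup below and stands 32 mm higher.
- cup_c_c (a point): Centre (half-way up) of an empty bare aluminium parts cup standing on the mat: open tapered cup 76 mm tall, foot 42 mm diameter, collar over the top 32 mm (grip it there) 66 mm outside and 61 mm inside, at most 57 mm below it, 0.12 kg, z up. One to three are present. Nested, a cup's collar rests on the rim of the cup below and stands 32 mm higher.
- cup_base_c (a point): Centre (half-way up) of the blue parts cup of the same shape, always present, standing by itself on the bare bench between mat and box: open tapered cup 76 mm tall, foot 42 mm diameter, collar over the top 32 mm (grip it there) 66 mm outside and 61 mm inside, at most 57 mm below it, 0.12 kg, z up. It is the bottom of the stack.
- wrench: Bystander, not part of the job: open wrench, 190 mm, lying on the bench beyond the blue cup; origin on its underside, not at its centre in every case.
- screwdriver: Bystander, not part of the job: screwdriver lying beyond the mat; origin on its underside, not at its centre in every case.
- hammer: Bystander, not part of the job: hammer, 260 mm, lying at the right near the robot; origin on its underside, not at its centre in every case.
- brush: Bystander, not part of the job: parts brush lying to the right of the mat; origin on its underside, not at its centre in every case.
- cleaner: Bystander, not part of the job: white and blue can, 72 mm diameter, 120 mm tall, standing beyond the mat; origin on its underside, not at its centre in every case.
- jar: Bystander, not part of the job: yellow jar, 72 mm diameter, 85 mm tall, standing beyond the mat; origin on its underside, not at its centre in every case.

How it is judged (in metres and radians):
On the way, in this order (a step that is already met when the one before it is completed fails the run):
1. every filter is in the drain box while the lid stands open (x of filter_a_c in the frame of box between -0.075 and 0.075 m and y of filter_a_c in the frame of box between -0.11 and 0.11 m and z of each of filter_a_c, filter_b_c, filter_c_c in the frame of box below 0.09 m and x of filter_b_c in the frame of box between -0.075 and 0.075 m and y of filter_b_c in the frame of box between -0.11 and 0.11 m and x of filter_c_c in the frame of box between -0.075 and 0.075 m and y of filter_c_c in the frame of box between -0.11 and 0.11 m and value of joint lid above 1.2 rad), for 0.2 s.
2. the lid is fully shut (value of joint lid below 0.06 rad), for 0.2 s.
At the end, for the whole second after the job is handed in: All filters inside the box; lid within 0.06 rad of shut; every cup upright in the stack on the blue cup (9 mm off its axis at most, 32 mm steps within 6 mm), blue cup within 50 mm of its start; each sleeve still, centre within 12 mm of the line, axis within 0.2 rad of it (x of filter_a_c in the frame of box between -0.075 and 0.075 m and y of filter_a_c in the frame of box between -0.11 and 0.11 m and z of each of filter_a_c, filter_b_c, filter_c_c in the frame of box below 0.09 m and x of filter_b_c in the frame of box between -0.075 and 0.075 m and y of filter_b_c in the frame of box between -0.11 and 0.11 m and x of filter_c_c in the frame of box between -0.075 and 0.075 m and y of filter_c_c in the frame of box between -0.11 and 0.11 m and value of joint lid below 0.06 rad and horizontal distance between each of cup_a_c, cup_b_c, cup_c_c and cup_base_c below 0.009 m and angle between each of cup_a_c, cup_b_c, cup_c_c, cup_base_c's own z axis and vertical below 0.12 rad and (z of cup_a_c in the frame of cup_base_c between 0.026 and 0.038 m or z of cup_a_c in the frame of cup_base_c between 0.058 and 0.07 m or z of cup_a_c in the frame of cup_base_c between 0.09 and 0.102 m) and (z of cup_b_c in the frame of cup_base_c between 0.026 and 0.038 m or z of cup_b_c in the frame of cup_base_c between 0.058 and 0.07 m or z of cup_b_c in the frame of cup_base_c between 0.09 and 0.102 m) and (z of cup_c_c in the frame of cup_base_c between 0.026 and 0.038 m or z of cup_c_c in the frame of cup_base_c between 0.058 and 0.07 m or z of cup_c_c in the frame of cup_base_c between 0.09 and 0.102 m) and distance of cup_base_c from where it was at the start of the episode below 0.05 m and y of sleeve_a_c in the frame of line between -0.012 and 0.012 m and x of sleeve_a_c in the frame of line between -0.14 and 0.14 m and angle between the x axis of each of sleeve_a_c, sleeve_b_c and the x axis of line, either way round below 0.2 rad and height (world z) of each of sleeve_a_c, sleeve_b_c below 0.056 m and linear speed of each of sleeve_a, sleeve_b below 0.01 m/s and y of sleeve_b_c in the frame of line between -0.012 and 0.012 m and x of sleeve_b_c in the frame of line between -0.14 and 0.14 m); the robot touches nothing.
It fails at once if the lid slams: it closes faster than 2.5 rad/s in the last 0.6 rad (value of joint lid below 0.6 rad and velocity of joint lid below -2.5 rad/s).
It fails at once if a sleeve is lifted off the mat (its centre more than 15 mm too high) (height (world z) of any of sleeve_a_c, sleeve_b_c above 0.063 m).
It fails at once if a sleeve is gripped or pushed low on its side: the fingers press it with more than 2 N while the point between the pads is lower than 85 mm above the bench (its top is at 93 mm) ((contact force between the fingers and sleeve_a above 2 N and height (world z) of the grasp point below 0.085 m) or (contact force between the fingers and sleeve_b above 2 N and height (world z) of the grasp point below 0.085 m)).
It fails at once if a bystander is moved by more than 40 mm (distance of any of wrench, screwdriver, hammer, brush, cleaner, jar from where it was at the start of the episode above 0.04 m).
Of filter_a, filter_b, filter_c only 1 to 3 are there at a start; the rules pass over those that are not, and their reading is None.
Of cup_a, cup_b, cup_c only 1 to 3 are there at a start; the rules pass over those that are not, and their reading is None.
At some moment in a run one of filter_a, filter_b, filter_c may be knocked a few centimetres aside while the robot is not near it.
It also fails if it takes over 210 s, if anything falls off the work surface, if the arm or the gripper's body presses on something with over 40 N, if the wrist force passes 120 N, or if a joint passes its speed limit or range.

## Working session

There is one attempt and no reset: what is moved stays moved. The work goes in short steps, Python scripts to look and compute and a shell command to move; the robot and the scene stay as the last step left them, time stands still between calls to the robot, and variables do not carry over. Pictures are saved under pics/ and viewed, and the job is handed in when it is done.

```bash
ls; mkdir -p pics
python3 - <<'E'
from workcell import bot
import cv2
for c in ("side","top"):
    im=bot.camera(c); cv2.imwrite(f"pics/{c}0.png",im[:,:,::-1])
    p=bot.camera_params(c); print(c,p)
print(bot.get_obs())
E
```

```text
pics
side {'K': array([[489.39710212,   0.        , 318.43359499],
       [  0.        , 489.39710212, 233.13792191],
       [  0.        ,   0.        ,   1.        ]]), 'view': array([[ 0.90727423, -0.4198855 ,  0.02344425, -0.50346216],
       [ 0.24734389,  0.5778772 ,  0.77773963, -0.16635361],
       [-0.34010949, -0.69982434,  0.62814921, -1.13048594],
       [ 0.        ,  0.        ,  0.        ,  1.        ]])}
top {'K': array([[533.17428512,   0.        , 318.5879375 ],
       [  0.        , 533.17428512, 243.01668045],
       [  0.        ,   0.        ,   1.        ]]), 'view': array([[ 0.01121471, -0.99990771, -0.00766831, -0.0623837 ],
       [ 0.98384907,  0.00966385,  0.17873898, -0.55822034],
       [-0.17864838, -0.00954897,  0.98386664, -1.18532919],
       [ 0.        ,  0.        ,  0.        ,  1.        ]])}
{'time': 0.1, 'q': array([7.07029978e+01, 5.00855275e+00, 1.00391651e+01, 9.50978353e+01,
       2.92415087e-04, 8.99978321e+01]), 'qd': array([ 0.07024816, -0.09793337,  0.09330622,  0.07985418, -0.02331384,
       -0.02997008]), 'joint_efforts': array([ 1.47712954e-04, -5.21562696e+01,  4.65653157e+01,  1.59626640e-02,
        6.45284513e-05, -6.34527684e-07]), 'ee_pos': array([0.18169125, 0.51892021, 0.23064969]), 'tcp_rot': array([-8.99997050e+01,  6.72228469e-02,  7.07051657e+01]), 'wrist_force': array([ 0.28962788, -0.56444505, -0.96028555]), 'torque': array([-0.00916058,  0.00042854,  0.00046176]), 'opening': 0.08557497700187049}
```

View pics/side0.png

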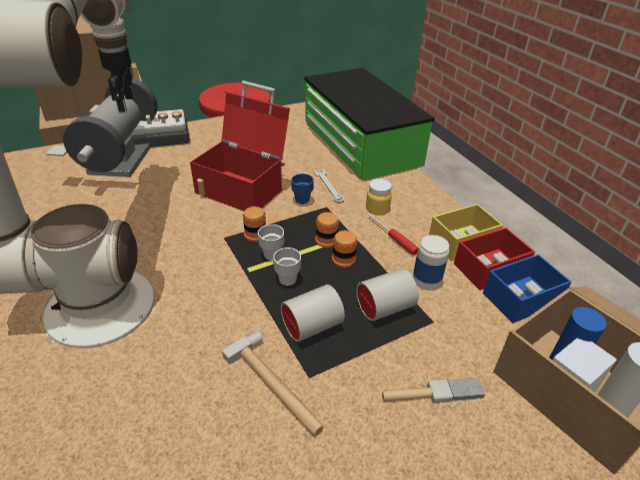

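View pics/top0.png

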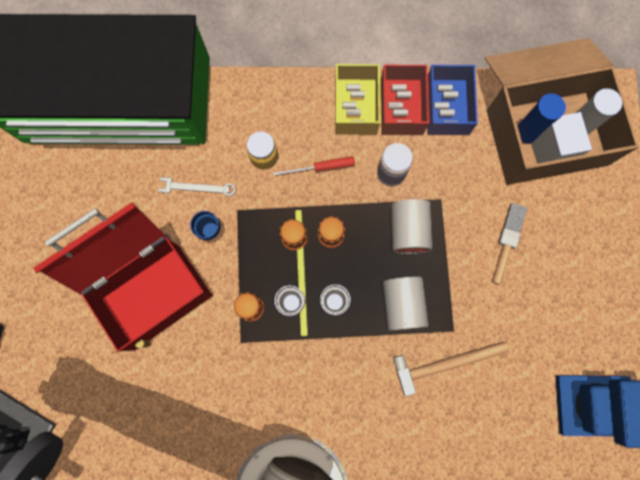

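The side view shows 3 filters at about (254,223), (327,228) and (344,247). It also has 2 cups at (271,242) and (287,266), the blue cup at (302,188), 2 sleeves, and the open box at (238,170). The top view agrees. Next I'll measure.

```bash
cat > h.py <<'E'
import numpy as np, cv2
from workcell import bot
from scipy.optimize import least_squares
P={c:bot.camera_params(c) for c in("side","top")}
def proj(c,X):
    X=np.atleast_2d(X); p=P[c]; v=(p["view"][:3,:3]@X.T).T+p["view"][:3,3]
    u=np.c_[v[:,0],-v[:,1],-v[:,2]]; q=(p["K"]@u.T).T
    return q[:,:2]/q[:,2:]
def ray(c,px):
    p=P[c]; R=p["view"][:3,:3]; t=p["view"][:3,3]
    d=np.linalg.inv(p["K"])@[px[0],px[1],1]; d=R.T@np.array([d[0],-d[1],-d[2]])
    return -R.T@t, d/np.linalg.norm(d)
def plane(c,px,z):
    o,d=ray(c,px); return o+d*(z-o[2])/d[2]
def tri(pa,pb):
    o1,d1=ray("side",pa);o2,d2=ray("top",pb)
    A=np.stack([d1,-d2],1); s=np.linalg.lstsq(A,o2-o1,rcond=None)[0]
    a=o1+s[0]*d1;b=o2+s[1]*d2
    return (a+b)/2,np.linalg.norm(a-b)
def cyl(c,X,r,h,axis=(0,0,1)):
    # hull mask of a cylinder centred X, given axis
    a=np.array(axis,float);a/=np.linalg.norm(a)
    u=np.cross(a,[1,0,0] if abs(a[0])<.9 else [0,1,0]);u/=np.linalg.norm(u);w=np.cross(a,u)
    th=np.linspace(0,2*np.pi,40,endpoint=False)
    pts=[X+s*h/2*a+rr*(np.cos(t)*u+np.sin(t)*w) for s,rr in((-1,r if np.isscalar(r) else r[0]),(1,r if np.isscalar(r) else r[1])) for t in th]
    q=proj(c,np.array(pts)); return cv2.convexHull(q.astype(np.float32))[:,0]
E
cat > look.py <<'E'
from h import *
import pickle,sys
res={}
for c in("side","top"):
    bot.camera(c)
    for t in sys.argv[2:]:
        r=bot.trace(c,t)
        res[c,t]=r
        print(c,t,[(round(x["score"],2),np.round(x["xy"]).astype(int).tolist(),int(x["mask"].sum())) for x in r])
pickle.dump(res,open(sys.argv[1],"wb"))
E
python3 look.py l0.pkl filter_a_c cup_a_c cup_base_c box lid lid_bar sleeve_a_c line
```

```text
side filter_a_c [(0.86, [328, 231], 680)]
side cup_a_c [(0.55, [289, 265], 803), (0.3, [322, 288], 11811)]
side cup_base_c [(0.89, [300, 191], 561), (0.64, [273, 240], 689)]
side box [(0.71, [245, 157], 8087)]
side lid [(0.61, [256, 122], 3352), (0.6, [431, 264], 1576)]
side lid_bar [(0.77, [257, 125], 3522)]
side sleeve_a_c [(0.96, [310, 312], 2422), (0.35, [324, 287], 11738)]
side line [(0.6, [321, 289], 11777)]
top filter_a_c [(0.57, [292, 235], 637), (0.47, [393, 165], 1221)]
top cup_a_c [(0.95, [334, 300], 707), (0.66, [247, 311], 716)]
top cup_base_c [(0.67, [208, 226], 709)]
top box [(0.85, [128, 274], 14486), (0.39, [98, 251], 6186)]
top lid [(0.86, [100, 247], 6131), (0.36, [397, 166], 1133), (0.22, [337, 266], 20483)]
top lid_bar [(0.68, [101, 249], 6057)]
top sleeve_a_c [(0.65, [406, 306], 2054), (0.22, [197, 184], 646)]
top line [(0.69, [291, 235], 621), (0.61, [337, 270], 20892), (0.43, [126, 275], 14220), (0.27, [335, 298], 711)]
```

Run:
```python
import cv2
a=cv2.imread("pics/side0.png");b=cv2.imread("pics/top0.png")
cv2.imwrite("pics/s1.png",cv2.resize(a[190:350,220:440],(792,576),interpolation=3))
cv2.imwrite("pics/t1.png",cv2.resize(b[190:350,225:465],(792,528),interpolation=3))
cv2.imwrite("pics/t2.png",cv2.resize(b[170:370,20:260],(720,600),interpolation=3))
```

```text
(no output)
```

View pics/t1.png

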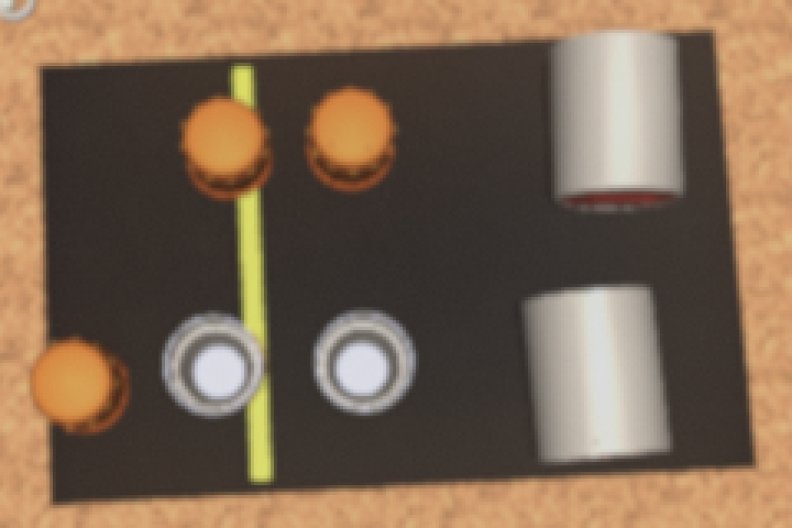

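View pics/s1.png

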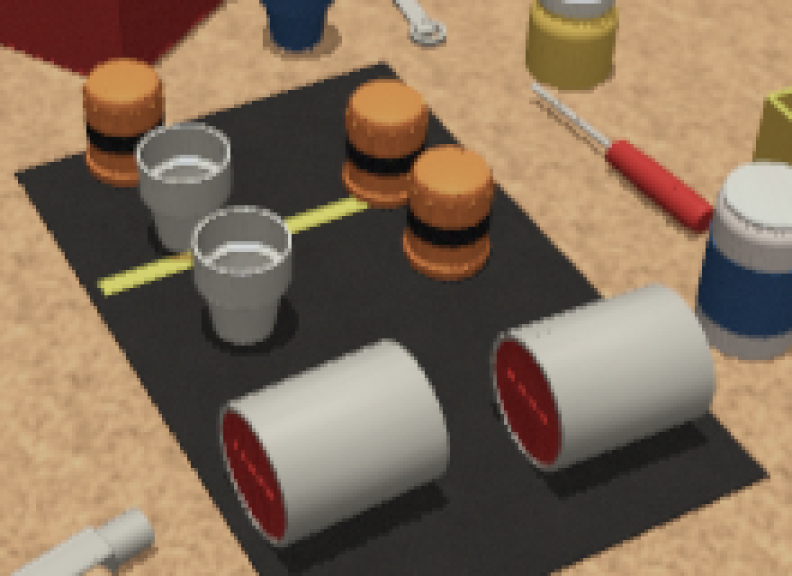

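View pics/t2.png

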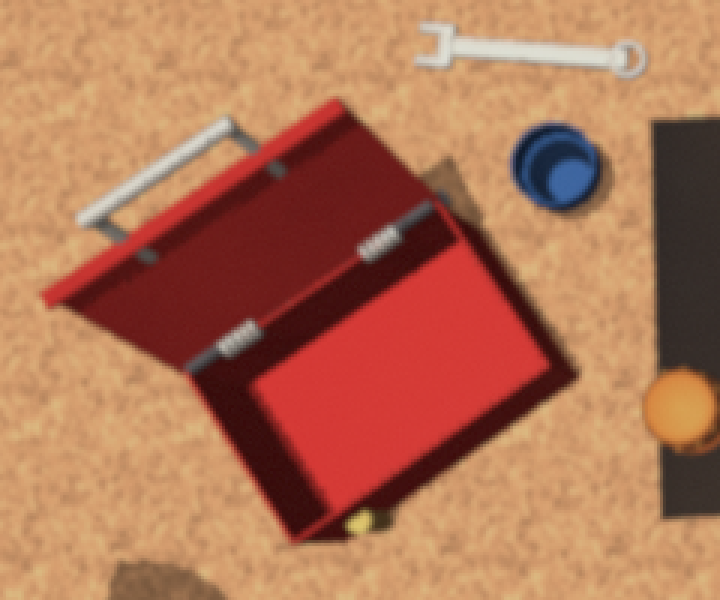

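Crop positions: filter tops in t1 are at (223,133), (351,127) and (72,381). Cup rims are at (213,363) and (364,360), and the blue rim in t2 is at (556,165). Now I'll triangulate and overlay the models.

```bash
cat > m.py <<'E'
from h import *
T=lambda u,v:(225+u/3.3,190+v/3.3); S=lambda u,v:(220+u/3.6,190+v/3.6); T2=lambda u,v:(20+u/3,170+v/3)
for n,a,b in[("F1",S(387,104),T(223,133)),("F2",S(452,170),T(351,127)),("F3",S(124,82),T(72,381)),("C1",S(184,152),T(213,363)),("C2",S(241,237),T(364,360)),("CB",(302.5,179),T2(556,165))]:
    X,e=tri(a,b); print(n,X.round(4),round(e,4), "plane top",plane("top",b,.083 if n!="CB" else .076).round(4))
mc=[plane("top",T(*p),.003)[:2] for p in[(42,68),(714,31),(754,465),(52,502)]]
print("mat",np.round(mc,4),np.mean(mc,0))
l=[plane("top",T(*p),.003)[:2] for p in[(243,65),(262,482)]]; print("line",np.round(l,4),np.mean(l,0))
bx=[plane("top",T2(*p),.110)[:2] for p in[(190,370),(440,198),(578,375),(293,543)]]; print("box",np.round(bx,4),np.mean(bx,0))
b=[plane("top",T2(*p),.11+.188*np.sin(1.885)) for p in[(82,218),(228,123)]];print("bar",np.round(b,4))
E
python3 m.py
```

```text
F1 [0.5821 0.0033 0.0747] 0.0025 plane top [0.5815 0.0024 0.083 ]
F2 [ 0.5879 -0.0855  0.0773] 0.0002 plane top [ 0.5866 -0.0854  0.083 ]
F3 [0.4123 0.1008 0.0769] 0.0017 plane top [0.4111 0.1002 0.083 ]
C1 [0.4246 0.0063 0.0771] 0.0001 plane top [0.4241 0.006  0.083 ]
C2 [ 0.4271 -0.0952  0.0797] 0.0008 plane top [ 0.4272 -0.0952  0.083 ]
CB [0.5941 0.2019 0.0774] 0.002 plane top [0.5934 0.2025 0.076 ]
mat [[ 0.6457  0.1419]
 [ 0.6784 -0.3542]
 [ 0.3621 -0.373 ]
 [ 0.3309  0.1227]] [ 0.50429082 -0.11566254]
line [[ 0.6494 -0.0065]
 [ 0.3464 -0.0254]] [ 0.49790124 -0.01597347]
box [[0.4318 0.4529]
 [0.5604 0.2793]
 [0.4312 0.1712]
 [0.3099 0.3684]] [0.43334422 0.3179345 ]
bar [[0.5112 0.4483 0.2888]
 [0.5728 0.3623 0.2888]]
```

```bash
cat > ov.py <<'E'
from h import *
def ring(X,r): 
    t=np.linspace(0,2*np.pi,40); return np.c_[X[0]+r*np.cos(t),X[1]+r*np.sin(t),np.full(40,X[2])]
def boxpts(o,yaw,q=1.885):
    c,s=np.cos(yaw),np.sin(yaw); R=np.array([[c,-s,0],[s,c,0],[0,0,1]])
    f=lambda p:(R@np.array(p,float).T).T+np.array([o[0],o[1],0])
    L=[]
    for z in(0,.11): L.append(f([(-.075,-.11,z),(.075,-.11,z),(.075,.11,z),(-.075,.11,z),(-.075,-.11,z)]))
    h=[.075,0,.11]; b=lambda r,y:(h[0]-r*np.cos(q),y,h[2]+r*np.sin(q))
    L.append(f([b(.188,-.055),b(.188,.055)])); L.append(f([b(0,-.11),b(.15,-.11),b(.15,.11),b(0,.11)]))
    return L
def draw(c,img,Ls,ox,oy,s,col=(0,255,0)):
    for L in Ls:
        q=(proj(c,L)-[ox,oy])*s
        cv2.polylines(img,[np.round(q).astype(int)],False,col,1)
E
cat > o1.py <<'E'
from ov import *
side=cv2.imread("pics/side0.png");top=cv2.imread("pics/top0.png")
Y=np.radians(35.6)
F=[(.5815,.0024),(.5866,-.0854),(.411,.100)]
C=[(.4243,.006),(.4272,-.095)];CB=(.5934,.2025)
Ls=boxpts((.4335,.323),Y)
for f in F: Ls+=[ring((*f,.083),.031),ring((*f,.003),.031)]
for f in C: Ls+=[ring((*f,.079),.033),ring((*f,.003),.021)]
Ls+=[ring((*CB,.076),.033),ring((*CB,0),.021)]
for c,im,(x,y,w,h),s,n in[("side",side,(180,70,200,220),2.7,"a"),("side",side,(215,180,230,170),3.4,"b"),("top",top,(20,170,240,200),3,"c"),("top",top,(225,190,240,160),3.3,"d")]:
    z=cv2.resize(im[y:y+h,x:x+w],None,fx=s,fy=s,interpolation=3); draw(c,z,Ls,x,y,s); cv2.imwrite(f"pics/ov_{n}.png",z)
E
python3 o1.py
```

```text
(no output)
```

View pics/ov_a.png

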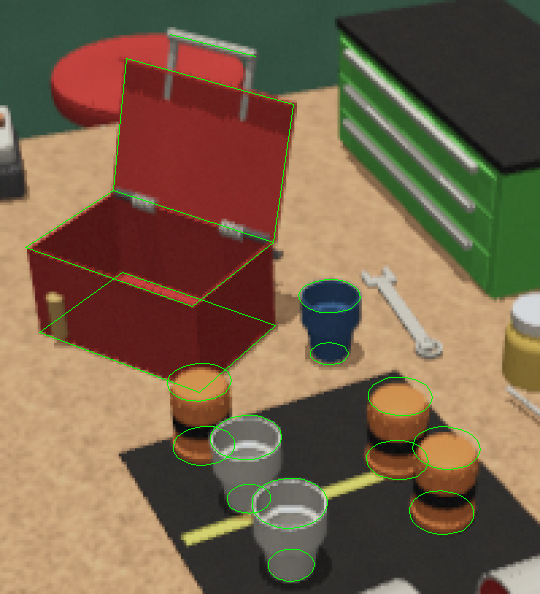

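View pics/ov_b.png

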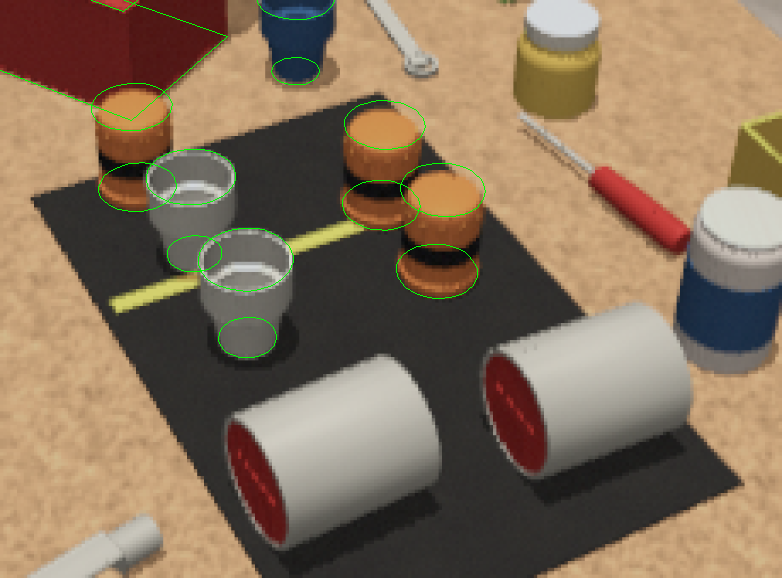

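View pics/ov_c.png

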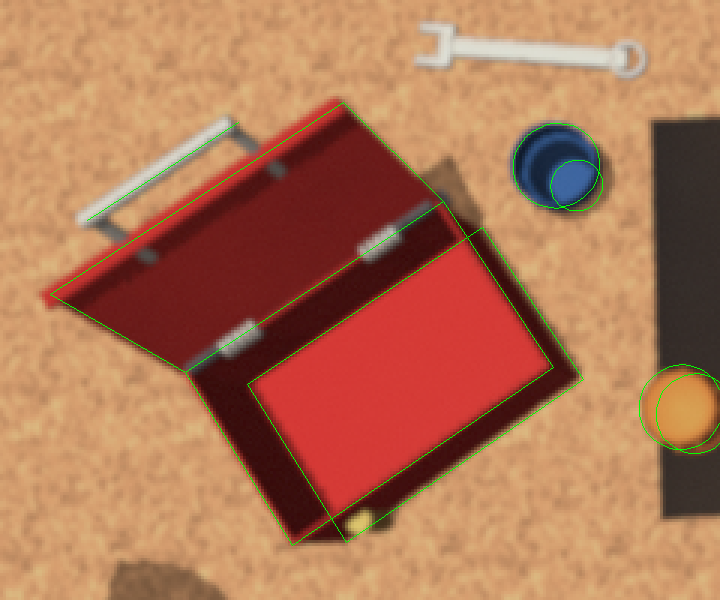

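View pics/ov_d.png

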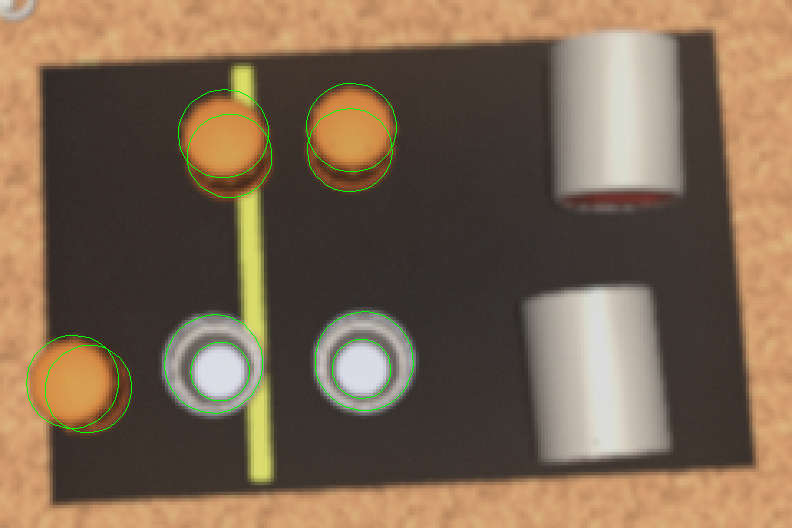

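Overlays agree with the pictures (top view: small filter shifts of about 3 mm). Box is at about (0.4335, 0.323) with yaw 35.6°. I'll start with filter F3, keeping the jaw along the box's x throughout.

```bash
python3 -m jog '[{"rotation":[0,0,-5],"travel":[29,-52,0],"jaw":1},{"rotation":[0,0,-5],"travel":[29,-52,0],"jaw":1},{"rotation":[0,0,-5],"travel":[29,-52,0],"jaw":1},{"rotation":[0,0,-5],"travel":[28,-52,0],"jaw":1},{"rotation":[0,0,-5],"travel":[28,-53,0],"jaw":1},{"rotation":[0,0,-5],"travel":[28,-53,0],"jaw":1},{"rotation":[0,0,-5],"travel":[28,-53,0],"jaw":1},{"rotation":[0,0,0],"travel":[28,-53,0],"jaw":1}]' 40
python3 -m jog '[{"rotation":[0,0,0],"travel":[0,0,0],"jaw":1}]'
```

```text
time: 2.0
ee_pos: [0.4093, 0.0972, 0.2316]
tcp_rot: [-90.0, -0.1, 35.6]
wrist_force: [0.5, 1.0, 0.1]
opening: 0.0855
time: 2.12
ee_pos: [0.4099, 0.0958, 0.2312]
tcp_rot: [-90.0, 0.0, 35.3]
wrist_force: [-0.8, 0.5, -0.1]
opening: 0.0855
```

```bash
python3 -m jog '[{"rotation":[0,0,0],"travel":[-1,3,-50],"jaw":1},{"rotation":[0,0,0],"travel":[0,0,-50],"jaw":1},{"rotation":[0,0,0],"travel":[0,0,-50],"jaw":1},{"rotation":[0,0,0],"travel":[0,0,-25],"jaw":1},{"rotation":[0,0,0],"travel":[0,0,-13],"jaw":1},{"rotation":[0,0,0],"travel":[0,0,0],"jaw":-0.2},{"rotation":[0,0,0],"travel":[0,0,0],"jaw":-1},{"rotation":[0,0,0],"travel":[0,0,0],"jaw":-1}]' 40
python3 -m jog '[{"rotation":[0,0,0],"travel":[0,0,0],"jaw":-1},{"rotation":[0,0,0],"travel":[0,0,0],"jaw":-1},{"rotation":[0,0,0],"travel":[0,0,0],"jaw":-1}]'
```

```text
time: 3.12
ee_pos: [0.4087, 0.1025, 0.0447]
tcp_rot: [-90.0, -0.1, 35.7]
wrist_force: [0.5, 1.4, 6.0]
opening: 0.0612
time: 3.5
ee_pos: [0.4087, 0.1025, 0.0447]
tcp_rot: [-90.0, -0.1, 35.7]
wrist_force: [0.0, 1.6, 5.9]
opening: 0.0608
```

```bash
python3 -m jog '[{"rotation":[0,0,0],"travel":[0,0,40],"jaw":-1},{"rotation":[0,0,0],"travel":[0,0,60],"jaw":-1},{"rotation":[0,0,0],"travel":[0,0,55],"jaw":-1},{"rotation":[0,0,0],"travel":[-3,55,0],"jaw":-1},{"rotation":[0,0,0],"travel":[-3,55,0],"jaw":-1},{"rotation":[0,0,0],"travel":[-3,55,0],"jaw":-1},{"rotation":[0,0,0],"travel":[-3,55,0],"jaw":-1},{"rotation":[0,0,0],"travel":[-4,57,0],"jaw":-1}]'
python3 -m jog '[{"rotation":[0,0,0],"travel":[0,0,0],"jaw":-1},{"rotation":[0,0,0],"travel":[0,0,0],"jaw":-1}]'
```

```text
time: 4.5
ee_pos: [0.3913, 0.3806, 0.1982]
tcp_rot: [-90.0, 0.0, 35.7]
wrist_force: [1.0, 0.6, -2.6]
opening: 0.0609
time: 4.75
ee_pos: [0.3915, 0.3788, 0.1978]
tcp_rot: [-90.0, 0.1, 35.7]
wrist_force: [-0.4, 0.0, -3.2]
opening: 0.0609
```

```bash
python3 -m jog '[{"rotation":[0,0,0],"travel":[1,1,-50],"jaw":-1},{"rotation":[0,0,0],"travel":[0,0,-50],"jaw":-1},{"rotation":[0,0,0],"travel":[0,0,-35],"jaw":-1},{"rotation":[0,0,0],"travel":[0,0,-16],"jaw":-1},{"rotation":[0,0,0],"travel":[0,0,0],"jaw":-1},{"rotation":[0,0,0],"travel":[0,0,0],"jaw":0.5},{"rotation":[0,0,0],"travel":[0,0,0],"jaw":1},{"rotation":[0,0,0],"travel":[0,0,0],"jaw":1}]'
python3 -m jog '[{"rotation":[0,0,0],"travel":[0,0,0],"jaw":1},{"rotation":[0,0,0],"travel":[0,0,50],"jaw":1},{"rotation":[0,0,0],"travel":[0,0,50],"jaw":1},{"rotation":[0,0,0],"travel":[0,0,50],"jaw":1},{"rotation":[0,0,0],"travel":[0,-50,0],"jaw":1},{"rotation":[0,0,0],"travel":[0,-50,0],"jaw":1},{"rotation":[0,0,0],"travel":[0,0,0],"jaw":1}]'
python3 - <<'E'
from h import *
for c in("side","top"): cv2.imwrite(f"pics/{c}1.png",bot.camera(c)[:,:,::-1])
E
```

```text
time: 5.75
ee_pos: [0.3951, 0.382, 0.0501]
tcp_rot: [-90.0, -0.4, 35.7]
wrist_force: [7.5, 5.3, 3.0]
opening: 0.0854
time: 6.62
ee_pos: [0.3931, 0.2782, 0.1992]
tcp_rot: [-90.0, -0.2, 35.6]
wrist_force: [0.8, 0.5, -0.2]
opening: 0.0853
```

View pics/top1.png

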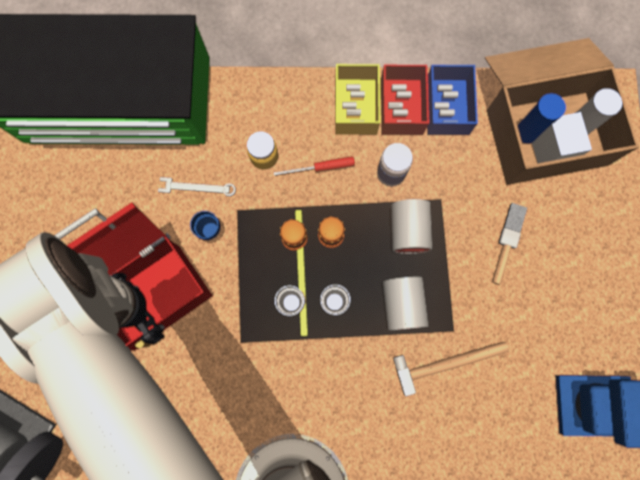

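View pics/side1.png

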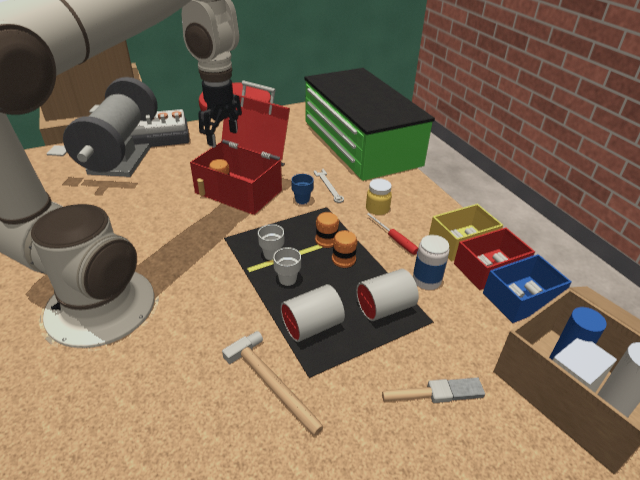

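Filter F3 stands in the box (side 218,168), and the others haven't moved. Next is F1 at (0.579, 0.001).

```bash
python3 -m jog '[{"rotation":[0,0,0],"travel":[31,-46,0],"jaw":1},{"rotation":[0,0,0],"travel":[31,-46,0],"jaw":1},{"rotation":[0,0,0],"travel":[31,-46,0],"jaw":1},{"rotation":[0,0,0],"travel":[31,-46,0],"jaw":1},{"rotation":[0,0,0],"travel":[31,-46,0],"jaw":1},{"rotation":[0,0,0],"travel":[31,-46,0],"jaw":1},{"rotation":[0,0,0],"travel":[0,0,0],"jaw":1},{"rotation":[0,0,0],"travel":[0,0,0],"jaw":1}]'
```

```text
time: 7.72
ee_pos: [0.579, 0.0049, 0.197]
tcp_rot: [-90.0, 0.0, 35.7]
wrist_force: [-0.5, 0.5, 0.1]
opening: 0.0854
```

```bash
python3 -m jog '[{"rotation":[0,0,0],"travel":[0,-4,-50],"jaw":1},{"rotation":[0,0,0],"travel":[0,0,-50],"jaw":1},{"rotation":[0,0,0],"travel":[0,0,-35],"jaw":1},{"rotation":[0,0,0],"travel":[0,0,-18],"jaw":1},{"rotation":[0,0,0],"travel":[0,0,0],"jaw":0},{"rotation":[0,0,0],"travel":[0,0,0],"jaw":-1},{"rotation":[0,0,0],"travel":[0,0,0],"jaw":-1},{"rotation":[0,0,0],"travel":[0,0,0],"jaw":-1}]'
python3 -m jog '[{"rotation":[0,0,0],"travel":[0,0,0],"jaw":-1},{"rotation":[0,0,0],"travel":[0,0,40],"jaw":-1},{"rotation":[0,0,0],"travel":[0,0,60],"jaw":-1},{"rotation":[0,0,0],"travel":[0,0,55],"jaw":-1},{"rotation":[0,0,0],"travel":[0,0,0],"jaw":-1}]'
```

```text
time: 8.72
ee_pos: [0.5796, 0.0002, 0.0459]
tcp_rot: [-90.1, -0.1, 35.7]
wrist_force: [-0.6, 1.7, 6.2]
opening: 0.0613
time: 9.35
ee_pos: [0.5804, -0.0001, 0.2043]
tcp_rot: [-90.3, -0.4, 35.7]
wrist_force: [-0.1, -0.8, -3.7]
opening: 0.0609
```

```bash
python3 -m jog '[{"rotation":[0,0,0],"travel":[-20,47,0],"jaw":-1},{"rotation":[0,0,0],"travel":[-20,47,0],"jaw":-1},{"rotation":[0,0,0],"travel":[-20,47,0],"jaw":-1},{"rotation":[0,0,0],"travel":[-20,47,0],"jaw":-1},{"rotation":[0,0,0],"travel":[-20,47,0],"jaw":-1},{"rotation":[0,0,0],"travel":[-20,47,0],"jaw":-1},{"rotation":[0,0,0],"travel":[-20,46,0],"jaw":-1},{"rotation":[0,0,0],"travel":[0,0,0],"jaw":-1}]'
python3 -m jog '[{"rotation":[0,0,0],"travel":[0,0,0],"jaw":-1}]'
```

```text
time: 10.35
ee_pos: [0.437, 0.3303, 0.1974]
tcp_rot: [-90.0, 0.1, 35.9]
wrist_force: [-1.1, -0.5, -4.3]
opening: 0.0611
time: 10.48
ee_pos: [0.4385, 0.3277, 0.1981]
tcp_rot: [-90.0, 0.1, 35.7]
wrist_force: [0.5, -0.7, -3.0]
opening: 0.0613
```

```bash
python3 -m jog '[{"rotation":[0,0,0],"travel":[1,0,-50],"jaw":-1},{"rotation":[0,0,0],"travel":[0,0,-50],"jaw":-1},{"rotation":[0,0,0],"travel":[0,0,-35],"jaw":-1},{"rotation":[0,0,0],"travel":[0,0,-15],"jaw":-1},{"rotation":[0,0,0],"travel":[0,0,0],"jaw":-1},{"rotation":[0,0,0],"travel":[0,0,0],"jaw":0.5},{"rotation":[0,0,0],"travel":[0,0,0],"jaw":0.8},{"rotation":[0,0,0],"travel":[0,0,0],"jaw":0.8}]'
python3 -m jog '[{"rotation":[0,0,0],"travel":[0,0,50],"jaw":1},{"rotation":[0,0,0],"travel":[0,0,50],"jaw":1},{"rotation":[0,0,0],"travel":[0,0,50],"jaw":1},{"rotation":[0,0,0],"travel":[20,-50,0],"jaw":1},{"rotation":[0,0,0],"travel":[20,-50,0],"jaw":1},{"rotation":[0,0,0],"travel":[20,-50,0],"jaw":1},{"rotation":[0,0,0],"travel":[20,-50,0],"jaw":1},{"rotation":[0,0,0],"travel":[0,0,0],"jaw":1}]'
python3 - <<'E'
from h import *
for c in("side","top"): cv2.imwrite(f"pics/{c}2.png",bot.camera(c)[:,:,::-1])
E
```

```text
time: 11.48
ee_pos: [0.4371, 0.3259, 0.0491]
tcp_rot: [-90.0, 0.4, 35.7]
wrist_force: [-16.3, -12.9, -0.2]
opening: 0.0768
time: 12.48
ee_pos: [0.5211, 0.1252, 0.2009]
tcp_rot: [-90.1, -0.1, 35.5]
wrist_force: [-0.7, 0.6, 1.5]
opening: 0.0855
```

View pics/top2.png

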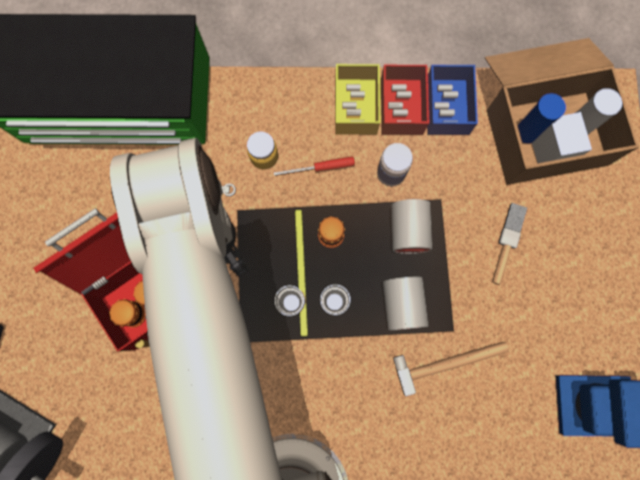

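View pics/side2.png

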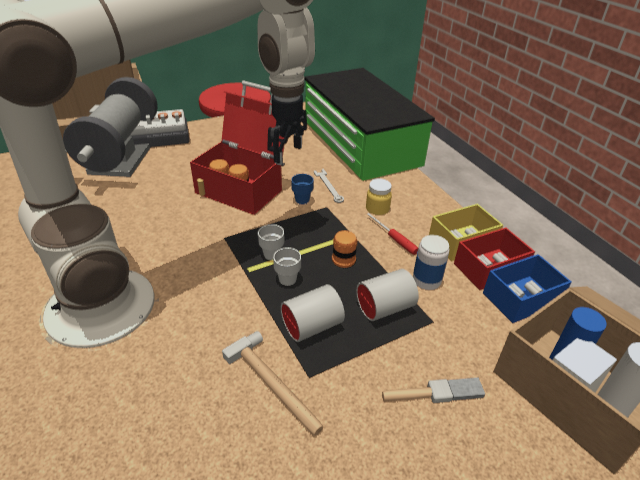

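Two filters are now in the box and F2 still stands at top (331,231). Next is F2.

```bash
python3 -m jog '[{"rotation":[0,0,0],"travel":[16,-53,0],"jaw":1},{"rotation":[0,0,0],"travel":[16,-53,0],"jaw":1},{"rotation":[0,0,0],"travel":[16,-53,0],"jaw":1},{"rotation":[0,0,0],"travel":[15,-52,0],"jaw":1},{"rotation":[0,0,0],"travel":[0,0,0],"jaw":1},{"rotation":[0,0,0],"travel":[0,0,0],"jaw":1}]'
```

```text
time: 13.32
ee_pos: [0.5829, -0.0816, 0.1997]
tcp_rot: [-90.0, -0.0, 35.8]
wrist_force: [-0.0, 0.2, 0.2]
opening: 0.0856
```

```bash
python3 -m jog '[{"rotation":[0,0,0],"travel":[1,-4,-50],"jaw":1},{"rotation":[0,0,0],"travel":[0,0,-50],"jaw":1},{"rotation":[0,0,0],"travel":[0,0,-35],"jaw":1},{"rotation":[0,0,0],"travel":[0,0,-20],"jaw":1},{"rotation":[0,0,0],"travel":[0,0,0],"jaw":0},{"rotation":[0,0,0],"travel":[0,0,0],"jaw":-1},{"rotation":[0,0,0],"travel":[0,0,0],"jaw":-1},{"rotation":[0,0,0],"travel":[0,0,0],"jaw":-1}]'
python3 -m jog '[{"rotation":[0,0,0],"travel":[0,0,0],"jaw":-1},{"rotation":[0,0,0],"travel":[0,0,40],"jaw":-1},{"rotation":[0,0,0],"travel":[0,0,60],"jaw":-1},{"rotation":[0,0,0],"travel":[0,0,55],"jaw":-1},{"rotation":[0,0,0],"travel":[0,0,0],"jaw":-1}]'
```

```text
time: 14.32
ee_pos: [0.5843, -0.0866, 0.0454]
tcp_rot: [-90.0, -0.1, 35.7]
wrist_force: [-0.2, 3.7, 4.6]
opening: 0.061
time: 14.95
ee_pos: [0.5853, -0.0875, 0.204]
tcp_rot: [-90.3, -0.3, 35.7]
wrist_force: [0.7, 0.2, -3.0]
opening: 0.0612
```

```bash
python3 -m jog '[{"rotation":[0,0,0],"travel":[-16,50,0],"jaw":-1},{"rotation":[0,0,0],"travel":[-16,50,0],"jaw":-1},{"rotation":[0,0,0],"travel":[-16,50,0],"jaw":-1},{"rotation":[0,0,0],"travel":[-15,50,0],"jaw":-1},{"rotation":[0,0,0],"travel":[-15,51,0],"jaw":-1},{"rotation":[0,0,0],"travel":[-15,51,0],"jaw":-1},{"rotation":[0,0,0],"travel":[-15,51,0],"jaw":-1},{"rotation":[0,0,0],"travel":[0,0,0],"jaw":-1}]'
python3 -m jog '[{"rotation":[0,0,0],"travel":[0,0,0],"jaw":-1}]'
```

```text
time: 15.95
ee_pos: [0.4742, 0.2686, 0.1971]
tcp_rot: [-90.0, 0.2, 35.9]
wrist_force: [-0.5, -0.8, -3.2]
opening: 0.0614
time: 16.08
ee_pos: [0.4754, 0.2657, 0.1979]
tcp_rot: [-90.0, 0.1, 35.7]
wrist_force: [0.0, -0.7, -3.7]
opening: 0.0612
```

```bash
python3 -m jog '[{"rotation":[0,0,0],"travel":[1,0,-50],"jaw":-1},{"rotation":[0,0,0],"travel":[0,0,-50],"jaw":-1},{"rotation":[0,0,0],"travel":[0,0,-35],"jaw":-1},{"rotation":[0,0,0],"travel":[0,0,-15],"jaw":-1},{"rotation":[0,0,0],"travel":[0,0,0],"jaw":-1},{"rotation":[0,0,0],"travel":[0,0,0],"jaw":0.5},{"rotation":[0,0,0],"travel":[0,0,0],"jaw":0.8},{"rotation":[0,0,0],"travel":[0,0,0],"jaw":0.8}]'
python3 -m jog '[{"rotation":[0,0,0],"travel":[0,0,50],"jaw":1},{"rotation":[0,0,0],"travel":[0,0,50],"jaw":1},{"rotation":[0,0,0],"travel":[0,0,50],"jaw":1},{"rotation":[0,0,0],"travel":[-10,-50,0],"jaw":1},{"rotation":[0,0,0],"travel":[-10,-50,0],"jaw":1},{"rotation":[0,0,0],"travel":[-10,-50,0],"jaw":1},{"rotation":[0,0,0],"travel":[-10,-50,0],"jaw":1},{"rotation":[0,0,0],"travel":[0,0,0],"jaw":1}]'
python3 - <<'E'
from h import *
for c in("side","top"): cv2.imwrite(f"pics/{c}3.png",bot.camera(c)[:,:,::-1])
E
```

```text
time: 17.08
ee_pos: [0.4773, 0.266, 0.0497]
tcp_rot: [-90.0, -0.1, 35.7]
wrist_force: [2.3, 0.5, -0.2]
opening: 0.077
time: 18.08
ee_pos: [0.4361, 0.0637, 0.1999]
tcp_rot: [-90.0, -0.0, 35.5]
wrist_force: [0.5, 0.6, 0.3]
opening: 0.0855
```

View pics/top3.png

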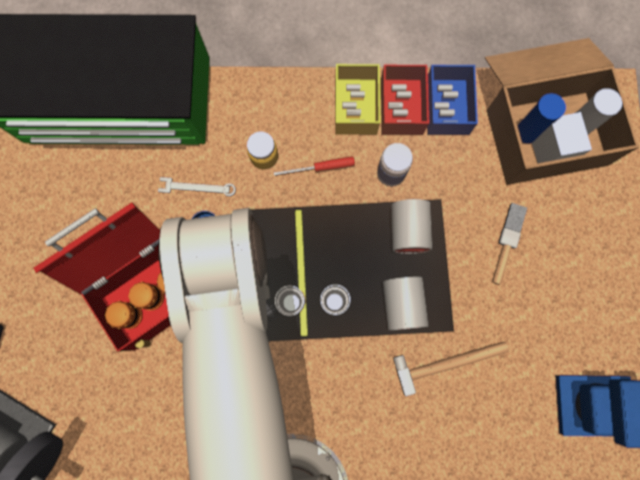

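View pics/side3.png

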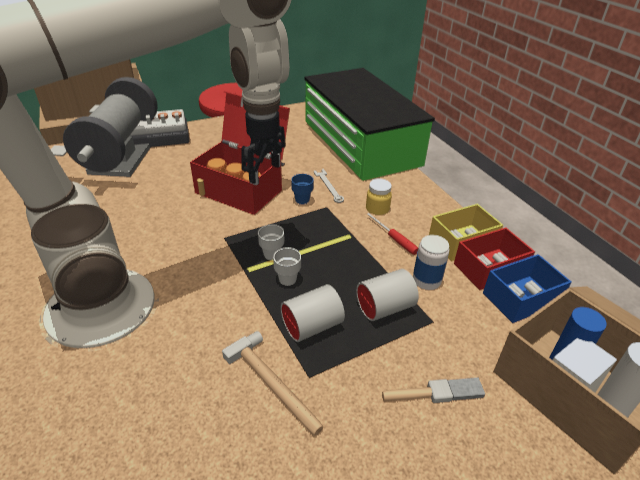

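All three filters are in the box (top 120,315 / 143,295 / 165,282). The lid comes next, so I'll measure the bar from both views.

Run:
```python
from ov import *
a=cv2.imread("pics/side3.png");b=cv2.imread("pics/top3.png")
za=cv2.resize(a[70:120,225:295],(784,560),interpolation=3);zb=cv2.resize(b[200:260,30:120],(780,520),interpolation=3)
L=boxpts((.4335,.323),np.radians(35.6))
draw("side",za,L,225,70,11.2);draw("top",zb,L,30,200,8.667)
cv2.imwrite("pics/ba.png",za);cv2.imwrite("pics/bb.png",zb)
```

```text
(no output)
```

View pics/ba.png

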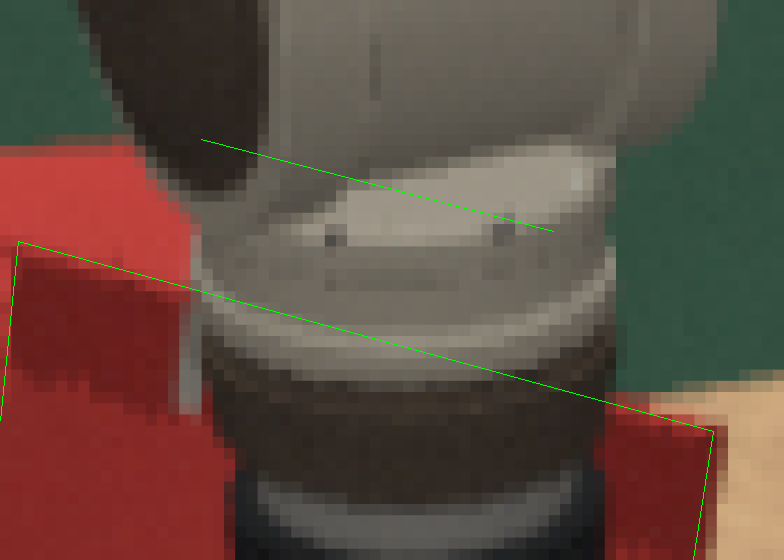

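View pics/bb.png

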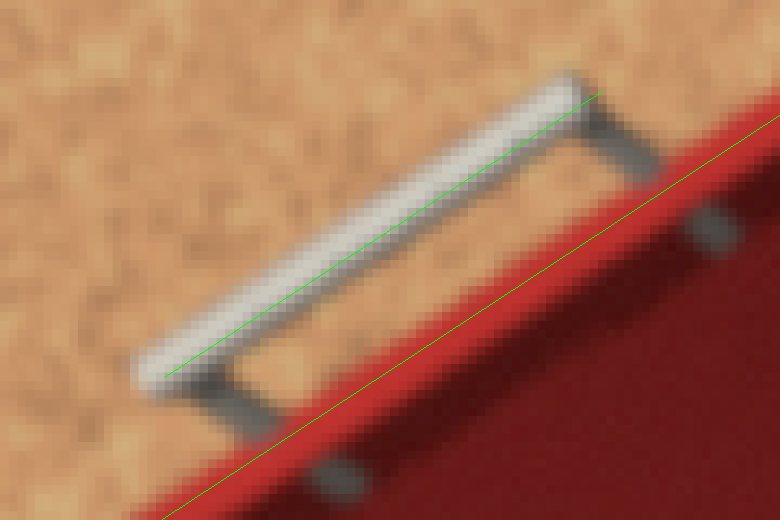

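Run:
```python
from ov import *
a=cv2.imread("pics/side0.png")
za=cv2.resize(a[70:120,225:295],(784,560),interpolation=3)
draw("side",za,boxpts((.4335,.323),np.radians(35.6)),225,70,11.2)
cv2.imwrite("pics/bc.png",za)
for u,v in [(145,370),(585,95)]: print(plane("top",(30+u/8.667,200+v/8.667),.2888).round(4))
```

```text
[0.5111 0.4494 0.2888]
[0.5729 0.3594 0.2888]
```

View pics/bc.png

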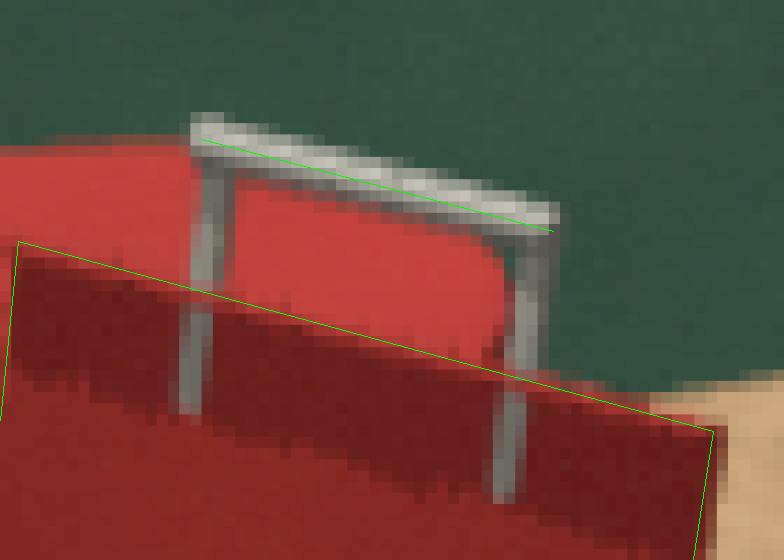

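Run:
```python
from ov import *
print(tri((225+377/11.2,70+174/11.2),(30+365/8.667,200+232.5/8.667)))
```

```text
(array([0.54260299, 0.40376352, 0.29007655]), np.float64(0.0020749723039279523))
```

```bash
python3 -m jog '[{"rotation":[0,0,0],"travel":[0,0,60],"jaw":0},{"rotation":[0,0,0],"travel":[15,48,60],"jaw":0},{"rotation":[0,0,0],"travel":[15,48,10],"jaw":0},{"rotation":[0,0,0],"travel":[15,48,0],"jaw":0},{"rotation":[0,0,0],"travel":[15,49,0],"jaw":0},{"rotation":[0,0,0],"travel":[15,49,0],"jaw":0},{"rotation":[0,0,0],"travel":[15,49,0],"jaw":0},{"rotation":[0,0,0],"travel":[16,49,0],"jaw":0}]' 25
python3 -m jog '[{"rotation":[0,0,0],"travel":[0,0,0],"jaw":0},{"rotation":[0,0,0],"travel":[0,0,0],"jaw":0}]'
```

```text
time: 19.18
ee_pos: [0.5391, 0.3998, 0.3167]
tcp_rot: [-90.0, -0.0, 35.8]
wrist_force: [2.4, 0.8, 1.1]
opening: 0.0427
time: 19.42
ee_pos: [0.5391, 0.3976, 0.3162]
tcp_rot: [-90.0, 0.1, 35.8]
wrist_force: [-0.5, -0.4, 0.5]
opening: 0.0426
```

```bash
python3 -m jog '[{"rotation":[0,0,0],"travel":[3,5,-15],"jaw":0},{"rotation":[0,0,0],"travel":[1,1,-15],"jaw":0},{"rotation":[0,0,0],"travel":[0,0,-8],"jaw":0},{"rotation":[0,0,0],"travel":[0,0,0],"jaw":0}]'
python3 - <<'E'
from h import *
a=bot.camera("side");b=bot.camera("top")
cv2.imwrite("pics/g1.png",np.hstack([cv2.resize(a[50:150,200:320],(400,333)),cv2.resize(b[170:290,20:160],(400,333))])[:,:,::-1])
E
```

```text
time: 19.92
ee_pos: [0.5434, 0.4018, 0.2791]
tcp_rot: [-90.0, 0.0, 35.7]
wrist_force: [-1.1, 1.1, -0.9]
opening: 0.043
```

View pics/g1.png

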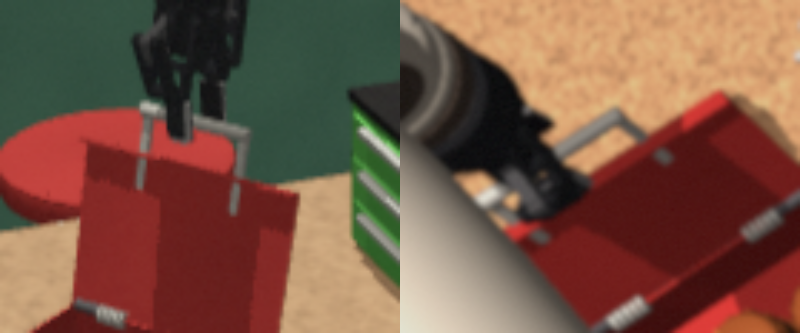

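The fingers straddle the bar, so I'll close gently.

```bash
python3 -m jog '[{"rotation":[0,0,0],"travel":[0,0,0],"jaw":-0.5},{"rotation":[0,0,0],"travel":[0,0,0],"jaw":-1},{"rotation":[0,0,0],"travel":[0,0,0],"jaw":-1},{"rotation":[0,0,0],"travel":[0,0,0],"jaw":-1},{"rotation":[0,0,0],"travel":[0,0,0],"jaw":-1}]' 30
```

```text
time: 20.65
ee_pos: [0.5439, 0.4025, 0.2797]
tcp_rot: [-90.0, -0.1, 35.7]
wrist_force: [2.3, 0.7, 5.7]
opening: 0.0105
```

Run:
```python
import numpy as np
q=np.concatenate([np.linspace(1.885,.6,17),np.linspace(.6,0,9)[1:]])
u=np.array([np.cos(np.radians(35.4)),np.sin(np.radians(35.4))])
p=np.c_[np.outer(-.188*np.cos(q),u),.188*np.sin(q)]*1000
r=np.round(p-p[0]);print(np.diff(r,axis=0).astype(int).tolist());print(r[8],r[16],r[-1])
```

```text
[[-12, -8, 4], [-12, -9, 3], [-12, -9, 2], [-12, -8, 0], [-13, -9, -1], [-12, -9, -1], [-12, -8, -4], [-12, -9, -4], [-11, -8, -5], [-11, -8, -7], [-11, -7, -7], [-10, -8, -9], [-10, -6, -10], [-8, -7, -10], [-8, -5, -12], [-8, -6, -12], [-6, -4, -12], [-5, -4, -12], [-5, -3, -13], [-4, -3, -13], [-3, -2, -14], [-2, -1, -14], [-1, -1, -14], [-1, -1, -14]]
[-97. -69.  -1.] [-174. -124.  -73.] [-201. -143. -179.]
```

```bash
python3 -m jog '[{"rotation":[0,0,0],"travel":[-12,-8,4],"jaw":-1},{"rotation":[0,0,0],"travel":[-12,-9,3],"jaw":-1},{"rotation":[0,0,0],"travel":[-12,-9,2],"jaw":-1},{"rotation":[0,0,0],"travel":[-12,-8,0],"jaw":-1},{"rotation":[0,0,0],"travel":[-13,-9,-1],"jaw":-1},{"rotation":[0,0,0],"travel":[-12,-9,-1],"jaw":-1},{"rotation":[0,0,0],"travel":[-12,-8,-4],"jaw":-1},{"rotation":[0,0,0],"travel":[-12,-9,-4],"jaw":-1}]'
```

```text
time: 21.65
ee_pos: [0.4469, 0.3322, 0.278]
tcp_rot: [-90.1, 0.0, 35.7]
wrist_force: [5.1, -4.3, 2.5]
opening: 0.0107
```

```bash
python3 -m jog '[{"rotation":[0,0,0],"travel":[0,0,0],"jaw":-1}]'
python3 - <<'E'
from h import *
a=bot.camera("side")
cv2.imwrite("pics/g2.png",cv2.resize(a[50:250,150:350],(600,600))[:,:,::-1])
E
```

```text
time: 21.78
ee_pos: [0.4462, 0.3318, 0.278]
tcp_rot: [-90.1, 0.1, 35.7]
wrist_force: [1.8, -7.3, 1.8]
opening: 0.0104
```

View pics/g2.png

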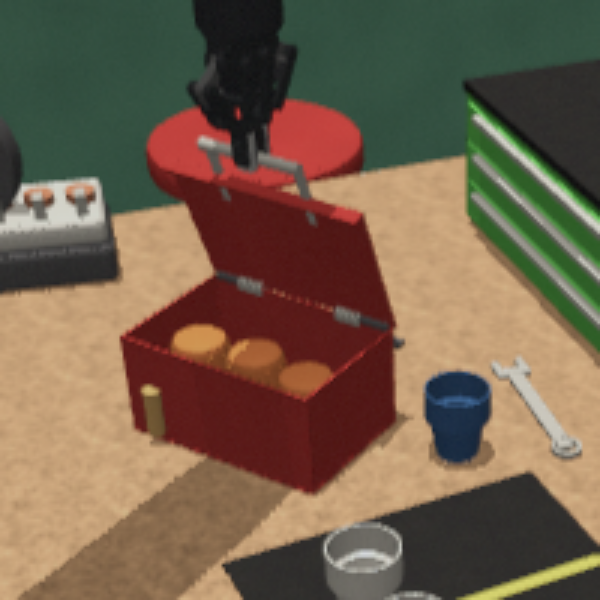

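The bar is held, the lid is following, and the three filters are in the box. Carrying on.

```bash
python3 -m jog '[{"rotation":[0,0,0],"travel":[-11,-8,-5],"jaw":-1},{"rotation":[0,0,0],"travel":[-11,-8,-7],"jaw":-1},{"rotation":[0,0,0],"travel":[-11,-7,-7],"jaw":-1},{"rotation":[0,0,0],"travel":[-10,-8,-9],"jaw":-1},{"rotation":[0,0,0],"travel":[-10,-6,-10],"jaw":-1},{"rotation":[0,0,0],"travel":[-8,-7,-10],"jaw":-1},{"rotation":[0,0,0],"travel":[-8,-5,-12],"jaw":-1},{"rotation":[0,0,0],"travel":[-8,-6,-12],"jaw":-1}]'
python3 -m jog '[{"rotation":[0,0,0],"travel":[0,0,0],"jaw":-1}]'
```

```text
time: 22.82
ee_pos: [0.3699, 0.2774, 0.2053]
tcp_rot: [-90.1, 0.0, 35.7]
wrist_force: [9.1, -0.4, -5.8]
opening: 0.0101
time: 22.95
ee_pos: [0.3694, 0.277, 0.2046]
tcp_rot: [-90.1, 0.1, 35.7]
wrist_force: [4.8, -3.7, -3.1]
opening: 0.0106
```

```bash
python3 -m jog '[{"rotation":[0,0,0],"travel":[-6,-4,-12],"jaw":-1},{"rotation":[0,0,0],"travel":[-5,-4,-12],"jaw":-1},{"rotation":[0,0,0],"travel":[-5,-3,-13],"jaw":-1},{"rotation":[0,0,0],"travel":[-4,-3,-13],"jaw":-1},{"rotation":[0,0,0],"travel":[0,0,0],"jaw":-1}]'
python3 - <<'E'
from h import *
a=bot.camera("side")
cv2.imwrite("pics/g3.png",cv2.resize(a[50:250,150:350],(600,600))[:,:,::-1])
E
```

```text
time: 23.58
ee_pos: [0.3502, 0.2635, 0.1548]
tcp_rot: [-90.1, 0.0, 35.7]
wrist_force: [7.5, -2.9, -3.9]
opening: 0.0105
```

View pics/g3.png

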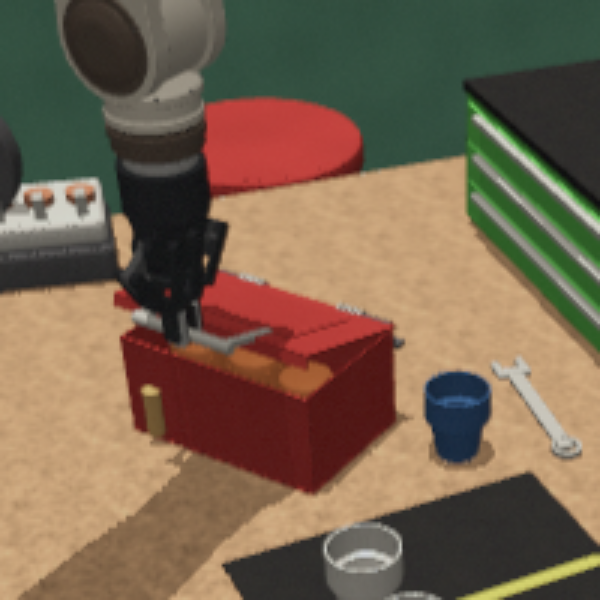

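```bash
python3 -m jog '[{"rotation":[0,0,0],"travel":[-3,-2,-14],"jaw":-1},{"rotation":[0,0,0],"travel":[-2,-1,-14],"jaw":-1},{"rotation":[0,0,0],"travel":[-1,-1,-14],"jaw":-1},{"rotation":[0,0,0],"travel":[-1,-1,-10],"jaw":-1},{"rotation":[0,0,0],"travel":[0,0,-3],"jaw":-1},{"rotation":[0,0,0],"travel":[0,0,0],"jaw":-1}]'
```

```text
time: 24.38
ee_pos: [0.3439, 0.2595, 0.1012]
tcp_rot: [-90.1, -0.1, 35.7]
wrist_force: [7.3, -0.0, -0.8]
opening: 0.0107
```

```bash
python3 -m jog '[{"rotation":[0,0,0],"travel":[0,0,-2],"jaw":-1},{"rotation":[0,0,0],"travel":[0,0,-2],"jaw":-1},{"rotation":[0,0,0],"travel":[0,0,0],"jaw":-1},{"rotation":[0,0,0],"travel":[0,0,0],"jaw":-1}]'
python3 - <<'E'
from h import *
a=bot.camera("side")
cv2.imwrite("pics/g4.png",cv2.resize(a[50:250,150:350],(600,600))[:,:,::-1])
E
```

```text
time: 24.88
ee_pos: [0.344, 0.2595, 0.0978]
tcp_rot: [-90.1, -0.2, 35.7]
wrist_force: [7.6, -2.1, 3.6]
opening: 0.0101
```

View pics/g4.png

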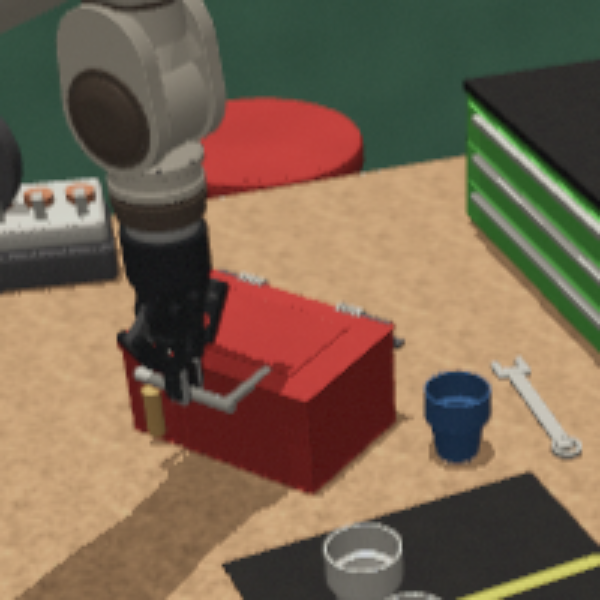

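The lid looks shut. I'll open the jaws slightly, raise, and move off to the side.

```bash
python3 -m jog '[{"rotation":[0,0,0],"travel":[0,0,-1],"jaw":-1},{"rotation":[0,0,0],"travel":[0,0,0],"jaw":-0.4},{"rotation":[0,0,0],"travel":[0,0,0],"jaw":-0.4},{"rotation":[0,0,0],"travel":[0,0,0],"jaw":-0.4},{"rotation":[0,0,0],"travel":[0,0,30],"jaw":-0.4},{"rotation":[0,0,0],"travel":[0,0,50],"jaw":-0.4},{"rotation":[0,0,0],"travel":[0,0,30],"jaw":1},{"rotation":[0,0,0],"travel":[10,-40,0],"jaw":1}]'
python3 -m jog '[{"rotation":[0,0,0],"travel":[20,-55,0],"jaw":1},{"rotation":[0,0,0],"travel":[20,-55,0],"jaw":1},{"rotation":[0,0,0],"travel":[10,-50,0],"jaw":1},{"rotation":[0,0,0],"travel":[0,0,0],"jaw":1},{"rotation":[0,0,0],"travel":[0,0,0],"jaw":1}]'
python3 - <<'E'
from h import *
for c in("side","top"): cv2.imwrite(f"pics/{c}4.png",bot.camera(c)[:,:,::-1])
E
```

```text
time: 25.92
ee_pos: [0.3533, 0.2207, 0.2083]
tcp_rot: [-90.0, -0.2, 35.9]
wrist_force: [0.2, -0.5, -1.1]
opening: 0.0608
time: 26.55
ee_pos: [0.4026, 0.0595, 0.2061]
tcp_rot: [-90.0, 0.0, 35.7]
wrist_force: [0.0, 0.0, 0.3]
opening: 0.0852
```

View pics/side4.png

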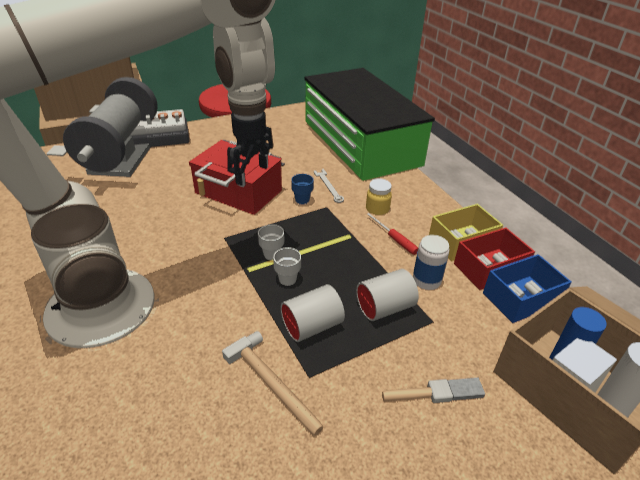

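View pics/top4.png

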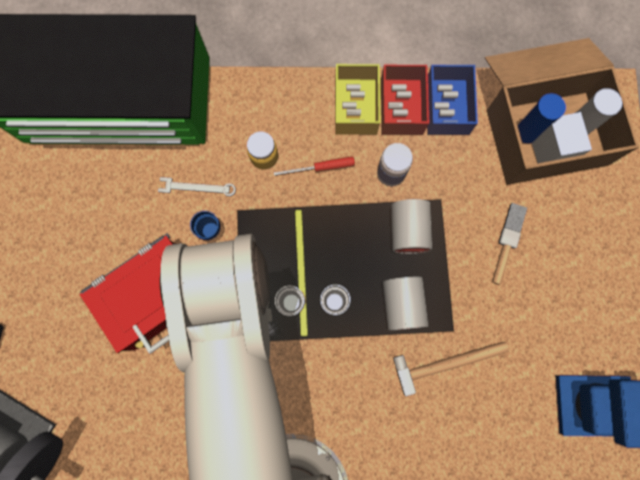

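The lid is flat and shut in both views. Next, cup C1 at (0.424, 0.006).

```bash
python3 -m jog '[{"rotation":[0,0,0],"travel":[22,-53,0],"jaw":1},{"rotation":[0,0,0],"travel":[0,0,-50],"jaw":1},{"rotation":[0,0,0],"travel":[0,0,-50],"jaw":1},{"rotation":[0,0,0],"travel":[0,0,0],"jaw":1}]'
python3 -m jog '[{"rotation":[0,0,0],"travel":[0,0,0],"jaw":1}]'
```

```text
time: 27.15
ee_pos: [0.4224, 0.0074, 0.1032]
tcp_rot: [-89.8, 0.3, 35.8]
wrist_force: [-0.2, -0.4, 0.3]
opening: 0.0853
time: 27.28
ee_pos: [0.4254, 0.0072, 0.1082]
tcp_rot: [-90.1, -0.1, 35.8]
wrist_force: [-0.3, -0.2, 0.5]
opening: 0.0856
```

```bash
python3 -m jog '[{"rotation":[0,0,0],"travel":[-1,-1,-40],"jaw":1},{"rotation":[0,0,0],"travel":[0,0,-16],"jaw":1},{"rotation":[0,0,0],"travel":[0,0,0],"jaw":1},{"rotation":[0,0,0],"travel":[0,0,0],"jaw":0.6},{"rotation":[0,0,0],"travel":[0,0,0],"jaw":0.3},{"rotation":[0,0,0],"travel":[0,0,0],"jaw":0},{"rotation":[0,0,0],"travel":[0,0,0],"jaw":-1},{"rotation":[0,0,0],"travel":[0,0,0],"jaw":-1}]' 25
python3 -m jog '[{"rotation":[0,0,0],"travel":[0,0,20],"jaw":-1},{"rotation":[0,0,0],"travel":[0,0,50],"jaw":-1},{"rotation":[0,0,0],"travel":[0,0,60],"jaw":-1},{"rotation":[0,0,0],"travel":[0,0,0],"jaw":-1}]'
```

```text
time: 28.28
ee_pos: [0.4249, 0.0054, 0.0522]
tcp_rot: [-90.1, -0.1, 35.7]
wrist_force: [0.2, -0.2, 5.5]
opening: 0.0661
time: 28.78
ee_pos: [0.4259, 0.0054, 0.1858]
tcp_rot: [-90.3, -0.4, 35.7]
wrist_force: [-0.4, -0.5, -0.8]
opening: 0.0662
```

```bash
python3 -m jog '[{"rotation":[0,0,0],"travel":[34,39,0],"jaw":-1},{"rotation":[0,0,0],"travel":[34,39,0],"jaw":-1},{"rotation":[0,0,0],"travel":[34,40,0],"jaw":-1},{"rotation":[0,0,0],"travel":[34,40,0],"jaw":-1},{"rotation":[0,0,0],"travel":[33,39,0],"jaw":-1},{"rotation":[0,0,0],"travel":[0,0,-20],"jaw":-1},{"rotation":[0,0,0],"travel":[0,0,0],"jaw":-1},{"rotation":[0,0,0],"travel":[0,0,0],"jaw":-1}]'
python3 - <<'E'
from h import *
a=bot.camera("side");b=bot.camera("top")
cv2.imwrite("pics/c1.png",np.hstack([cv2.resize(a[120:240,240:360],(400,400)),cv2.resize(b[170:290,150:270],(400,400))])[:,:,::-1])
E
```

```text
time: 29.78
ee_pos: [0.5925, 0.202, 0.1609]
tcp_rot: [-90.0, -0.0, 35.7]
wrist_force: [-0.6, -0.5, -0.8]
opening: 0.0661
```

View pics/c1.png

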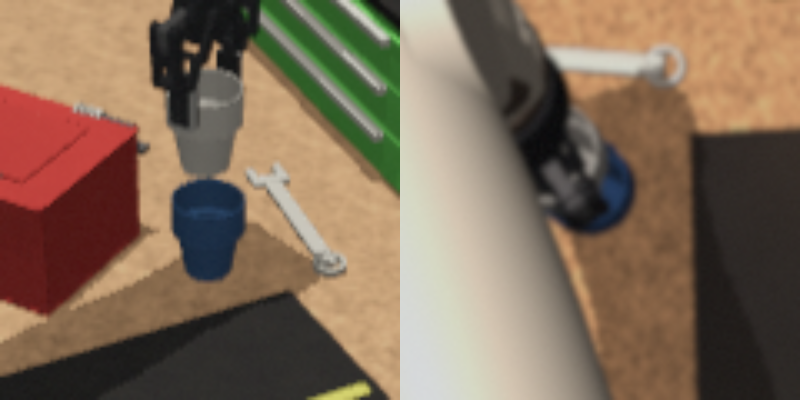

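The cup is aligned above the blue cup (left 208,120 above 208,230). Lowering in stages.

```bash
python3 -m jog '[{"rotation":[0,0,0],"travel":[1,0,-25],"jaw":-1},{"rotation":[0,0,0],"travel":[0,0,-20],"jaw":-1},{"rotation":[0,0,0],"travel":[0,0,-15],"jaw":-1},{"rotation":[0,0,0],"travel":[0,0,0],"jaw":-1}]'
python3 -m jog '[{"rotation":[0,0,0],"travel":[0,0,-8],"jaw":-1},{"rotation":[0,0,0],"travel":[0,0,-6],"jaw":-1},{"rotation":[0,0,0],"travel":[0,0,-3],"jaw":-1},{"rotation":[0,0,0],"travel":[0,0,0],"jaw":-1}]'
```

```text
time: 30.38
ee_pos: [0.5933, 0.2021, 0.0997]
tcp_rot: [-90.0, 0.1, 35.7]
wrist_force: [-0.6, -0.4, -0.9]
opening: 0.066
time: 30.88
ee_pos: [0.5937, 0.2024, 0.083]
tcp_rot: [-90.0, 0.0, 35.7]
wrist_force: [0.7, 0.8, -1.5]
opening: 0.0661
```

```bash
python3 -m jog '[{"rotation":[0,0,0],"travel":[0,0,-2],"jaw":-1},{"rotation":[0,0,0],"travel":[0,0,-1],"jaw":-1},{"rotation":[0,0,0],"travel":[0,0,0],"jaw":0.65},{"rotation":[0,0,0],"travel":[0,0,0],"jaw":0.9},{"rotation":[0,0,0],"travel":[0,0,0],"jaw":0.9},{"rotation":[0,0,0],"travel":[0,0,0],"jaw":1}]'
python3 -m jog '[{"rotation":[0,0,0],"travel":[0,0,30],"jaw":1},{"rotation":[0,0,0],"travel":[0,0,50],"jaw":1},{"rotation":[0,0,0],"travel":[0,0,20],"jaw":1},{"rotation":[0,0,0],"travel":[-30,-40,0],"jaw":1},{"rotation":[0,0,0],"travel":[-30,-45,0],"jaw":1},{"rotation":[0,0,0],"travel":[-25,-45,0],"jaw":1},{"rotation":[0,0,0],"travel":[-25,-45,0],"jaw":1},{"rotation":[0,0,0],"travel":[0,0,0],"jaw":1}]'
python3 - <<'E'
from h import *
a=bot.camera("side");b=bot.camera("top")
cv2.imwrite("pics/c2.png",np.hstack([cv2.resize(a[120:240,240:360],(400,400)),cv2.resize(b[170:350,160:430],(400,267)).repeat(1,0) if 0 else cv2.resize(b[170:290,150:270],(400,400))])[:,:,::-1])
cv2.imwrite("pics/top5.png",b[:,:,::-1])
E
```

```text
time: 31.62
ee_pos: [0.5937, 0.2024, 0.0801]
tcp_rot: [-90.0, 0.0, 35.7]
wrist_force: [0.6, 0.2, 0.2]
opening: 0.0855
time: 32.62
ee_pos: [0.4825, 0.0253, 0.1809]
tcp_rot: [-90.0, -0.0, 35.5]
wrist_force: [0.3, -0.1, -0.1]
opening: 0.0854
```

View pics/c2.png

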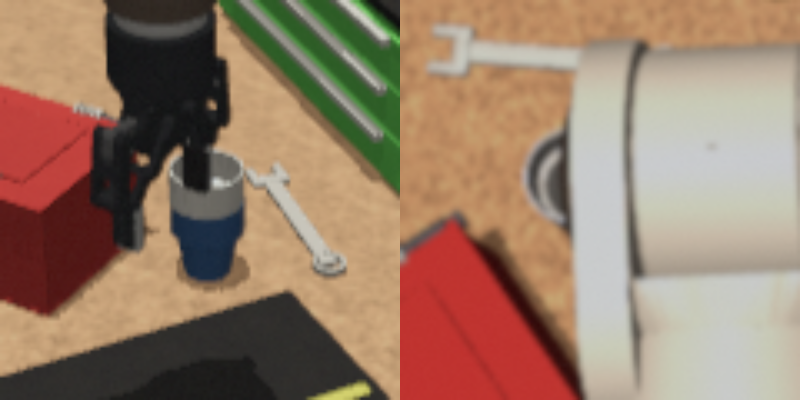

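View pics/top5.png

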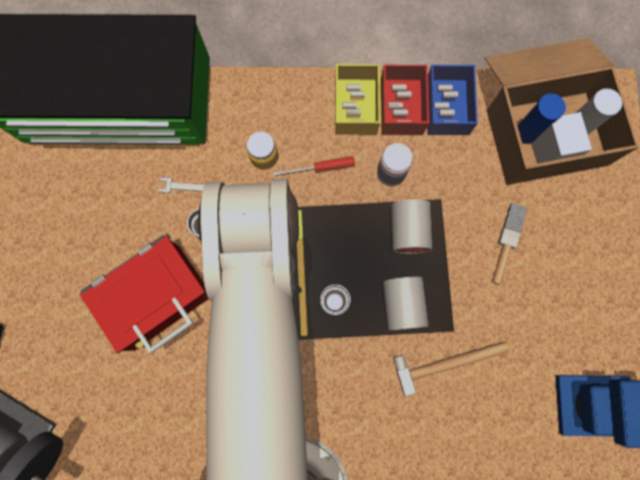

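C1 is seated on the blue cup, with its collar right on the rim. Next is C2 at (0.427, -0.095).

```bash
python3 -m jog '[{"rotation":[0,0,0],"travel":[-18,-40,0],"jaw":1},{"rotation":[0,0,0],"travel":[-18,-40,0],"jaw":1},{"rotation":[0,0,0],"travel":[-19,-40,0],"jaw":1},{"rotation":[0,0,0],"travel":[0,0,-50],"jaw":1},{"rotation":[0,0,0],"travel":[0,0,-20],"jaw":1},{"rotation":[0,0,0],"travel":[0,0,0],"jaw":1},{"rotation":[0,0,0],"travel":[0,0,0],"jaw":1}]'
```

```text
time: 33.6
ee_pos: [0.4295, -0.0922, 0.1112]
tcp_rot: [-90.0, -0.0, 35.8]
wrist_force: [0.0, -0.2, 0.1]
opening: 0.0852
```

```bash
python3 -m jog '[{"rotation":[0,0,0],"travel":[-2,-3,-40],"jaw":1},{"rotation":[0,0,0],"travel":[0,0,-19],"jaw":1},{"rotation":[0,0,0],"travel":[0,0,0],"jaw":1},{"rotation":[0,0,0],"travel":[0,0,0],"jaw":0.6},{"rotation":[0,0,0],"travel":[0,0,0],"jaw":0.3},{"rotation":[0,0,0],"travel":[0,0,0],"jaw":0},{"rotation":[0,0,0],"travel":[0,0,0],"jaw":-1},{"rotation":[0,0,0],"travel":[0,0,0],"jaw":-1}]' 25
python3 -m jog '[{"rotation":[0,0,0],"travel":[0,0,20],"jaw":-1},{"rotation":[0,0,0],"travel":[0,0,60],"jaw":-1},{"rotation":[0,0,0],"travel":[0,0,60],"jaw":-1},{"rotation":[0,0,0],"travel":[0,0,10],"jaw":-1},{"rotation":[0,0,0],"travel":[0,0,0],"jaw":-1}]'
```

```text
time: 34.6
ee_pos: [0.428, -0.0957, 0.0532]
tcp_rot: [-90.1, -0.1, 35.7]
wrist_force: [0.2, 1.4, 6.9]
opening: 0.0646
time: 35.22
ee_pos: [0.4271, -0.0957, 0.2016]
tcp_rot: [-90.1, -0.1, 35.7]
wrist_force: [-0.1, -0.3, -0.9]
opening: 0.0649
```

```bash
python3 -m jog '[{"rotation":[0,0,0],"travel":[28,50,0],"jaw":-1},{"rotation":[0,0,0],"travel":[28,50,0],"jaw":-1},{"rotation":[0,0,0],"travel":[28,50,0],"jaw":-1},{"rotation":[0,0,0],"travel":[28,50,0],"jaw":-1},{"rotation":[0,0,0],"travel":[28,50,0],"jaw":-1},{"rotation":[0,0,0],"travel":[27,49,0],"jaw":-1},{"rotation":[0,0,0],"travel":[0,0,0],"jaw":-1},{"rotation":[0,0,0],"travel":[0,0,0],"jaw":-1}]'
python3 - <<'E'
from h import *
a=bot.camera("side");b=bot.camera("top")
cv2.imwrite("pics/c3.png",np.hstack([cv2.resize(a[120:240,240:360],(400,400)),cv2.resize(b[170:290,150:270],(400,400))])[:,:,::-1])
E
```

```text
time: 36.22
ee_pos: [0.593, 0.2032, 0.1991]
tcp_rot: [-90.0, 0.2, 35.7]
wrist_force: [-0.1, -0.9, -1.1]
opening: 0.065
```

View pics/c3.png

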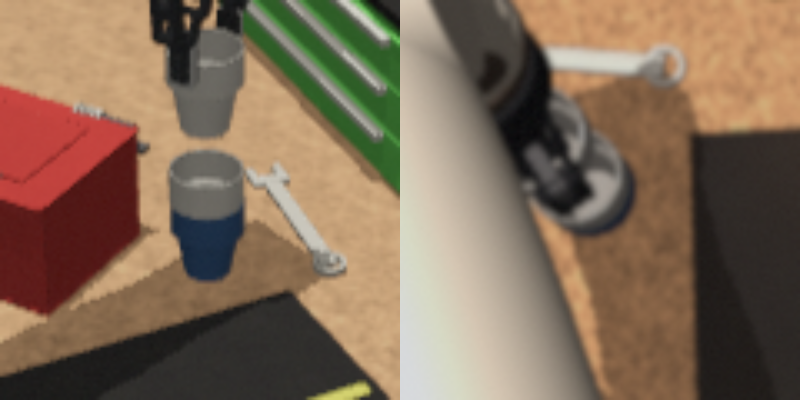

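The cup is aligned above the stack (left 206,85 over 207,180). I'll lower to a TCP of about 0.114.

```bash
python3 -m jog '[{"rotation":[0,0,0],"travel":[0,-1,-30],"jaw":-1},{"rotation":[0,0,0],"travel":[0,0,-25],"jaw":-1},{"rotation":[0,0,0],"travel":[0,0,-15],"jaw":-1},{"rotation":[0,0,0],"travel":[0,0,-8],"jaw":-1},{"rotation":[0,0,0],"travel":[0,0,-4],"jaw":-1},{"rotation":[0,0,0],"travel":[0,0,0],"jaw":-1}]'
python3 -m jog '[{"rotation":[0,0,0],"travel":[0,0,-2],"jaw":-1},{"rotation":[0,0,0],"travel":[0,0,-1],"jaw":-1},{"rotation":[0,0,0],"travel":[0,0,0],"jaw":-1}]'
```

```text
time: 37.08
ee_pos: [0.5939, 0.2024, 0.1197]
tcp_rot: [-90.0, -0.0, 35.7]
wrist_force: [0.5, -0.4, -0.8]
opening: 0.0649
time: 37.45
ee_pos: [0.5937, 0.2025, 0.1162]
tcp_rot: [-90.0, -0.0, 35.7]
wrist_force: [0.6, 0.1, -1.3]
opening: 0.065
```

```bash
python3 -m jog '[{"rotation":[0,0,0],"travel":[0,0,-2],"jaw":-1},{"rotation":[0,0,0],"travel":[0,0,0],"jaw":-1},{"rotation":[0,0,0],"travel":[0,0,0],"jaw":0.65},{"rotation":[0,0,0],"travel":[0,0,0],"jaw":0.9},{"rotation":[0,0,0],"travel":[0,0,0],"jaw":0.9},{"rotation":[0,0,0],"travel":[0,0,0],"jaw":1}]'
python3 -m jog '[{"rotation":[0,0,0],"travel":[0,0,30],"jaw":1},{"rotation":[0,0,0],"travel":[0,0,50],"jaw":1},{"rotation":[0,0,0],"travel":[0,0,20],"jaw":1},{"rotation":[0,0,0],"travel":[-40,-20,0],"jaw":1},{"rotation":[0,0,0],"travel":[-50,-25,0],"jaw":1},{"rotation":[0,0,0],"travel":[-50,-25,0],"jaw":1},{"rotation":[0,0,0],"travel":[-50,-25,0],"jaw":1},{"rotation":[0,0,0],"travel":[0,0,0],"jaw":1}]'
python3 - <<'E'
from h import *
a=bot.camera("side");b=bot.camera("top")
cv2.imwrite("pics/c4.png",np.hstack([cv2.resize(a[120:240,240:360],(400,400)),cv2.resize(b[170:290,150:270],(400,400))])[:,:,::-1])
cv2.imwrite("pics/top6.png",b[:,:,::-1]);cv2.imwrite("pics/side6.png",a[:,:,::-1])
E
```

```text
time: 38.2
ee_pos: [0.5937, 0.2024, 0.1142]
tcp_rot: [-90.0, -0.0, 35.7]
wrist_force: [-0.1, 0.3, -1.1]
opening: 0.0855
time: 39.2
ee_pos: [0.4014, 0.1063, 0.2153]
tcp_rot: [-90.1, -0.1, 35.7]
wrist_force: [0.4, -0.2, 0.7]
opening: 0.0857
```

View pics/c4.png

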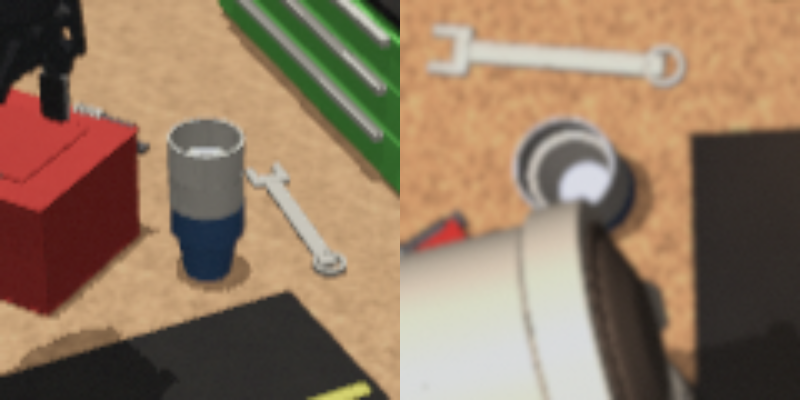

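View pics/side6.png

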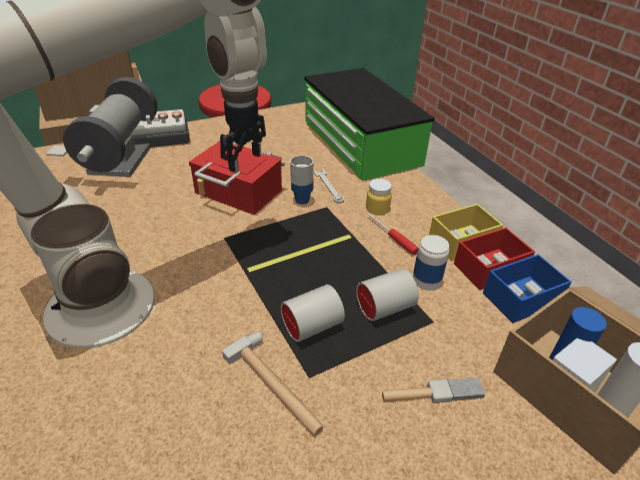

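Both cups are nested and upright, at 32 mm steps. Now the sleeves: fitting their poses from both views.

```bash
cat > sl.py <<'E'
from h import *
from scipy.optimize import minimize
LINE=np.array([.4979,-.0160]);LY=np.radians(3.65)
UX=np.array([np.cos(LY),np.sin(LY)]);UY=np.array([-UX[1],UX[0]])
def segm(c,im):
    f=im.astype(int);mx=f.max(2);mn=f.min(2)
    steel=(mn>95)&(mx-mn<45)
    red=(f[...,0]>60)&(f[...,0]>2.2*f[...,1])&(f[...,0]>2.2*f[...,2])
    return (steel|red)
def fit(ims,x0,views=("side","top")):
    ms={}
    for c in views:
        q=cyl(c,np.array([x0[0],x0[1],.048]),.045,.11,(np.cos(x0[2]),np.sin(x0[2]),0))
        lo=np.floor(q.min(0)-8).astype(int);hi=np.ceil(q.max(0)+8).astype(int)
        m=segm(c,ims[c]).astype(np.uint8)[lo[1]:hi[1],lo[0]:hi[0]]
        n,l,st,_=cv2.connectedComponentsWithStats(m)
        if n>1: m=(l==1+np.argmax(st[1:,4])).astype(np.uint8)
        m=cv2.morphologyEx(m,cv2.MORPH_CLOSE,np.ones((5,5)))
        ms[c]=(lo,cv2.resize(m*1.0,None,fx=4,fy=4,interpolation=1))
    def cost(p):
        s=0
        for c,(lo,m) in ms.items():
            q=(cyl(c,np.array([p[0],p[1],.048]),.045,.11,(np.cos(p[2]),np.sin(p[2]),0))-lo+.5)*4-.5
            h=np.zeros(m.shape,np.uint8);cv2.fillConvexPoly(h,np.round(q*16).astype(int),1,shift=4)
            s+=np.abs(h-m).sum()
        return s
    best=minimize(cost,x0,method="Nelder-Mead",options=dict(initial_simplex=np.array([x0,x0+np.r_[.006,0,0],x0+np.r_[0,.006,0],x0+np.r_[0,0,.05]]),xatol=1e-4,fatol=1))
    return best.x,best.fun/sum(m.sum() for _,m in ms.values())
def rel(p):
    d=p[:2]-LINE; return "p=(%.4f,%.4f) along=%.4f across=%.4f dyaw=%.3f"%(p[0],p[1],d@UX,d@UY,p[2]-LY)
E
python3 - <<'E'
from sl import *
from ov import draw
ims={c:cv2.imread(f"pics/{c}6.png")[:,:,::-1] for c in("side","top")}
T=lambda u,v:(225+u/3.3,190+v/3.3)
print([plane("top",T(*p),.07) for p in[(615,115),(597,375)]])
out={}
for n,x0 in[("far",np.array([.58,-.255,.03])),("near",np.array([.41,-.24,.10]))]:
    for v in[("top",),("side",),("side","top")]:
        p,e=fit(ims,x0,v);print(n,v,rel(p),round(e,3))
    out[n]=p
for c in ims:
    z=cv2.resize(ims[c],None,fx=3,fy=3)[:,:,::-1].copy()
    for p in out.values():
        q=cyl(c,np.array([p[0],p[1],.048]),.045,.11,(np.cos(p[2]),np.sin(p[2]),0))
        cv2.polylines(z,[np.round((q+.5)*3).astype(int)],True,(0,255,0),1)
    o=(720,780) if c=="side" else (570,1080)
    cv2.imwrite(f"pics/sf_{c}.png",z[o[0]:o[0]+450,o[1]:o[1]+600])
E
```

```text
[array([ 0.59959572, -0.2686844 ,  0.07      ]), array([ 0.41974487, -0.25297104,  0.07      ])]
far ('top',) p=(0.6124,-0.2751) along=0.0978 across=-0.2659 dyaw=-0.054 0.092
far ('side',) p=(0.6013,-0.2696) along=0.0871 across=-0.2596 dyaw=-0.109 0.142
far ('side', 'top') p=(0.6047,-0.2713) along=0.0903 across=-0.2616 dyaw=-0.032 0.152
near ('top',) p=(0.4219,-0.2567) along=-0.0912 across=-0.2353 dyaw=0.063 0.083
near ('side',) p=(0.4219,-0.2507) along=-0.0907 across=-0.2294 dyaw=-0.004 0.145
near ('side', 'top') p=(0.4215,-0.2535) along=-0.0914 across=-0.2322 dyaw=0.048 0.122
```

View pics/sf_top.png

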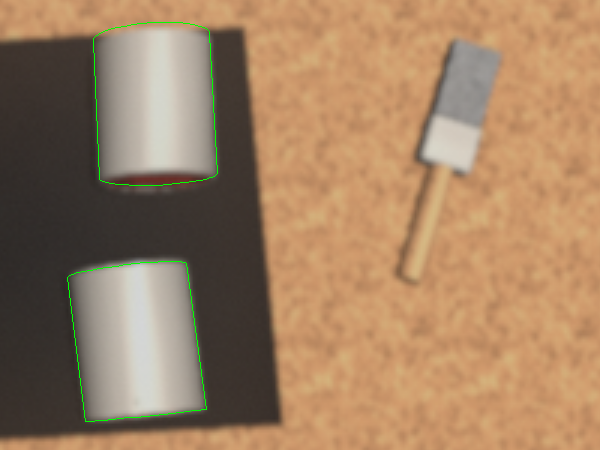

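View pics/sf_side.png

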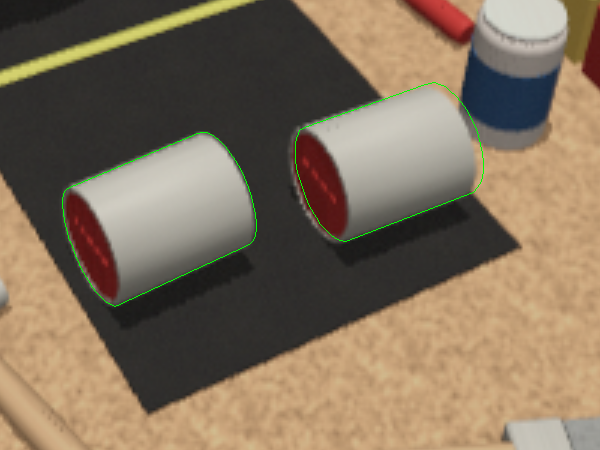

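The fitted outlines match (the far one is about 4 mm long towards +x). The near sleeve is at (0.4215, -0.2535), 232 mm from the line; the far one is at (0.601, -0.2705), 261 mm. I'll shut the jaws and start with the near sleeve.

```bash
python3 -m jog '[{"rotation":[0,0,-5],"travel":[3,-54,0],"jaw":-1},{"rotation":[0,0,-5],"travel":[3,-54,0],"jaw":-1},{"rotation":[0,0,-5],"travel":[3,-54,0],"jaw":-1},{"rotation":[0,0,-5],"travel":[3,-54,0],"jaw":-1},{"rotation":[0,0,-5],"travel":[3,-54,0],"jaw":-1},{"rotation":[0,0,-5],"travel":[3,-54,0],"jaw":-1},{"rotation":[0,0,-2],"travel":[4,-54,0],"jaw":-1},{"rotation":[0,0,0],"travel":[0,0,0],"jaw":-1}]' 40
python3 -m jog '[{"rotation":[0,0,0],"travel":[0,0,-50],"jaw":-1},{"rotation":[0,0,0],"travel":[0,0,-40],"jaw":-1},{"rotation":[0,0,0],"travel":[0,0,0],"jaw":-1},{"rotation":[0,0,0],"travel":[0,0,0],"jaw":-1}]'
```

```text
time: 40.3
ee_pos: [0.4265, -0.2739, 0.2124]
tcp_rot: [-89.9, 0.1, 3.5]
wrist_force: [1.3, 1.1, 0.5]
opening: -0.0005
time: 40.8
ee_pos: [0.4267, -0.2705, 0.1257]
tcp_rot: [-90.0, -0.1, 3.8]
wrist_force: [0.1, 0.7, 0.8]
opening: 0.0004
```

```bash
python3 -m jog '[{"rotation":[0,0,0],"travel":[-4,-2,-20],"jaw":-1},{"rotation":[0,0,0],"travel":[0,0,-8],"jaw":-1},{"rotation":[0,0,0],"travel":[0,0,0],"jaw":-1}]'
for i in 1; do python3 -m jog '[{"rotation":[0,0,0],"travel":[0,0,-3],"jaw":-1},{"rotation":[0,0,0],"travel":[0,0,0],"jaw":-1}]'; done
```

```text
time: 41.18
ee_pos: [0.4221, -0.2726, 0.097]
tcp_rot: [-90.0, -0.0, 3.7]
wrist_force: [0.1, 0.2, 0.6]
opening: -0.0001
time: 41.42
ee_pos: [0.4219, -0.2726, 0.0936]
tcp_rot: [-90.0, -0.0, 3.7]
wrist_force: [0.1, 0.2, -0.9]
opening: 0.0005
```

```bash
python3 -m jog '[{"rotation":[0,0,0],"travel":[0,0,-2],"jaw":-1},{"rotation":[0,0,0],"travel":[0,0,0],"jaw":-1}]'
```

```text
time: 41.68
ee_pos: [0.4219, -0.2727, 0.0913]
tcp_rot: [-90.0, -0.0, 3.7]
wrist_force: [-0.2, 0.1, 1.6]
opening: -0.0002
```

```bash
python3 -m jog '[{"rotation":[0,0,0],"travel":[0,0,-1],"jaw":-1},{"rotation":[0,0,0],"travel":[0,4,0],"jaw":-1},{"rotation":[0,0,0],"travel":[-1,8,0],"jaw":-1},{"rotation":[0,0,0],"travel":[-1,8,0],"jaw":-1}]'
python3 -m jog '[{"rotation":[0,0,0],"travel":[-1,8,0],"jaw":-1},{"rotation":[0,0,0],"travel":[-1,8,0],"jaw":-1},{"rotation":[0,0,0],"travel":[-1,8,0],"jaw":-1},{"rotation":[0,0,0],"travel":[0,6,0],"jaw":-1},{"rotation":[0,0,0],"travel":[0,4,0],"jaw":-1}]'
```

```text
time: 42.18
ee_pos: [0.4202, -0.2534, 0.0925]
tcp_rot: [-90.2, -0.1, 3.7]
wrist_force: [-5.0, -1.5, 17.8]
opening: 0.0001
time: 42.8
ee_pos: [0.4168, -0.2192, 0.0927]
tcp_rot: [-90.2, -0.1, 3.7]
wrist_force: [-7.9, -1.2, 20.3]
opening: -0.0004
```

Run:
```python
from h import *
a=bot.camera("side");b=bot.camera("top")
cv2.imwrite("pics/r1.png",np.hstack([cv2.resize(a[230:370,240:440],(400,280)),cv2.resize(b[180:340,225:465],(400,280))])[:,:,::-1])
```

```text
(no output)
```

View pics/r1.png

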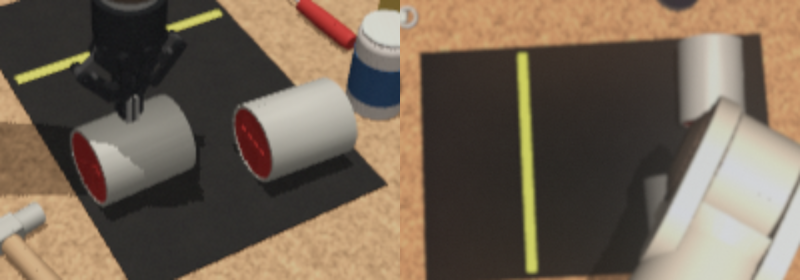

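The sleeve is rolling under the fingertip (left, 130,150). I'll finish the stroke and then re-stroke.

```bash
python3 -m jog '[{"rotation":[0,0,0],"travel":[-1,8,0],"jaw":-1},{"rotation":[0,0,0],"travel":[-1,8,0],"jaw":-1},{"rotation":[0,0,0],"travel":[0,5,0],"jaw":-1},{"rotation":[0,0,0],"travel":[0,2,0],"jaw":-1},{"rotation":[0,0,0],"travel":[0,0,0],"jaw":-1},{"rotation":[0,0,0],"travel":[0,0,15],"jaw":-1},{"rotation":[0,0,0],"travel":[0,0,15],"jaw":-1},{"rotation":[0,0,0],"travel":[0,0,0],"jaw":-1}]'
python3 - <<'E'
from sl import *
ims={"side":bot.camera("side")}
cv2.imwrite("pics/side7.png",ims["side"][:,:,::-1])
p,e=fit(ims,np.array([.417,-.212,.1]),("side",));print(rel(p),e)
E
```

```text
time: 43.9
ee_pos: [0.4156, -0.196, 0.1218]
tcp_rot: [-90.1, -0.1, 3.7]
wrist_force: [-0.8, 0.1, -0.8]
opening: 0.0002
p=(0.4178,-0.2111) along=-0.0924 across=-0.1896 dyaw=-0.070 0.19891990566649378
```

View pics/side7.png

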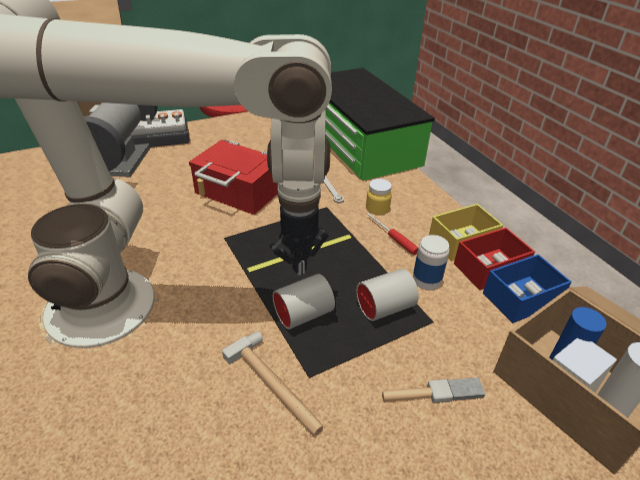

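```bash
python3 -m jog '[{"rotation":[0,0,0],"travel":[1,-42,0],"jaw":-1},{"rotation":[0,0,0],"travel":[0,0,-20],"jaw":-1},{"rotation":[0,0,0],"travel":[0,0,-9],"jaw":-1},{"rotation":[0,0,0],"travel":[0,4,0],"jaw":-1},{"rotation":[0,0,0],"travel":[-1,8,0],"jaw":-1},{"rotation":[0,0,0],"travel":[-1,9,0],"jaw":-1},{"rotation":[0,0,0],"travel":[-1,9,0],"jaw":-1},{"rotation":[0,0,0],"travel":[-1,9,0],"jaw":-1}]'
python3 -m jog '[{"rotation":[0,0,0],"travel":[-1,9,0],"jaw":-1},{"rotation":[0,0,0],"travel":[-1,9,0],"jaw":-1},{"rotation":[0,0,0],"travel":[0,9,0],"jaw":-1},{"rotation":[0,0,0],"travel":[-1,9,0],"jaw":-1},{"rotation":[0,0,0],"travel":[0,7,0],"jaw":-1},{"rotation":[0,0,0],"travel":[0,5,0],"jaw":-1},{"rotation":[0,0,0],"travel":[0,2,0],"jaw":-1},{"rotation":[0,0,0],"travel":[0,0,0],"jaw":-1}]'
python3 -m jog '[{"rotation":[0,0,0],"travel":[0,0,15],"jaw":-1},{"rotation":[0,0,0],"travel":[0,0,14],"jaw":-1},{"rotation":[0,0,0],"travel":[0,0,0],"jaw":-1}]'
python3 - <<'E'
from sl import *
ims={"side":bot.camera("side")}
p,e=fit(ims,np.array([.412,-.170,.1]),("side",));print(rel(p),e)
q=cyl("side",np.array([p[0],p[1],.048]),.045,.11,(np.cos(p[2]),np.sin(p[2]),0))
z=cv2.resize(ims["side"],None,fx=3,fy=3)[:,:,::-1].copy();cv2.polylines(z,[np.round((q+.5)*3).astype(int)],True,(0,255,0),1);cv2.imwrite("pics/r2.png",z[630:1080,600:1200])
E
```

```text
time: 44.95
ee_pos: [0.412, -0.1981, 0.0929]
tcp_rot: [-90.1, -0.1, 3.7]
wrist_force: [-3.4, -0.3, 11.6]
opening: -0.0001
time: 45.95
ee_pos: [0.4088, -0.1484, 0.0911]
tcp_rot: [-90.0, -0.0, 3.7]
wrist_force: [0.2, 0.5, 1.3]
opening: -0.0001
time: 46.32
ee_pos: [0.4096, -0.149, 0.1219]
tcp_rot: [-90.1, -0.1, 3.7]
wrist_force: [-0.5, 0.3, -1.1]
opening: -0.0002
p=(0.4135,-0.1653) along=-0.0938 across=-0.1437 dyaw=-0.063 0.21065366613307349
```

View pics/r2.png

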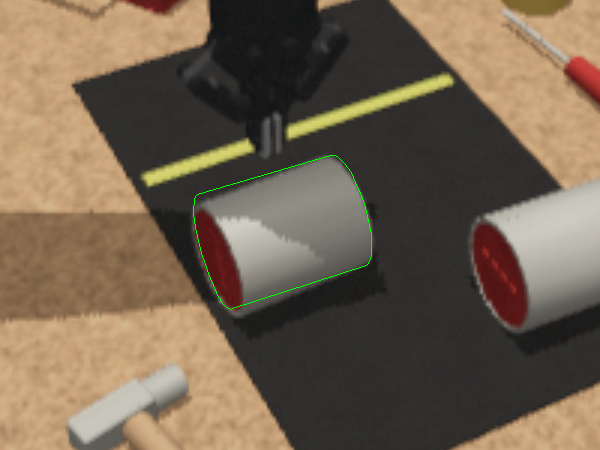

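Odometry says the centre is at about y=-0.170, and the line here is at about y=-0.022. Stroke 3 and then stroke 4.

```bash
python3 -m jog '[{"rotation":[0,0,0],"travel":[3,-45,0],"jaw":-1},{"rotation":[0,0,0],"travel":[0,0,-20],"jaw":-1},{"rotation":[0,0,0],"travel":[0,0,-9],"jaw":-1},{"rotation":[0,0,0],"travel":[0,4,0],"jaw":-1},{"rotation":[0,0,0],"travel":[-1,8,0],"jaw":-1},{"rotation":[0,0,0],"travel":[-1,9,0],"jaw":-1},{"rotation":[0,0,0],"travel":[-1,9,0],"jaw":-1},{"rotation":[0,0,0],"travel":[-1,9,0],"jaw":-1}]'
python3 -m jog '[{"rotation":[0,0,0],"travel":[-1,9,0],"jaw":-1},{"rotation":[0,0,0],"travel":[-1,9,0],"jaw":-1},{"rotation":[0,0,0],"travel":[0,9,0],"jaw":-1},{"rotation":[0,0,0],"travel":[-1,9,0],"jaw":-1},{"rotation":[0,0,0],"travel":[0,7,0],"jaw":-1},{"rotation":[0,0,0],"travel":[0,5,0],"jaw":-1},{"rotation":[0,0,0],"travel":[0,2,0],"jaw":-1},{"rotation":[0,0,0],"travel":[0,0,0],"jaw":-1}]'
python3 -m jog '[{"rotation":[0,0,0],"travel":[0,0,15],"jaw":-1},{"rotation":[0,0,0],"travel":[0,0,14],"jaw":-1},{"rotation":[0,0,0],"travel":[0,0,0],"jaw":-1}]'
cat > see.py <<'E'
from sl import *
import sys
n,x,y,a=sys.argv[1],*map(float,sys.argv[2:5])
ims={c:bot.camera(c) for c in("side","top")}
for c in ims:
    z=cv2.resize(ims[c],None,fx=3,fy=3)[:,:,::-1].copy()
    q=cyl(c,np.array([x,y,.048]),.045,.11,(np.cos(a),np.sin(a),0))
    cv2.polylines(z,[np.round((q+.5)*3).astype(int)],True,(0,255,0),1)
    o=np.round(q.mean(0)*3).astype(int);o=np.maximum(o-[195,225],0)
    z=z[o[1]:o[1]+450,o[0]:o[0]+390]
    ims[c]=cv2.resize(z,(390,450))
cv2.imwrite(f"pics/{n}.png",np.hstack([ims["side"],ims["top"]]))
E
python3 see.py r3 .41 -.125 .1
```

```text
time: 47.38
ee_pos: [0.4082, -0.1539, 0.0929]
tcp_rot: [-90.1, -0.1, 3.7]
wrist_force: [-2.1, -1.6, 10.1]
opening: -0.0003
time: 48.38
ee_pos: [0.4048, -0.1045, 0.0912]
tcp_rot: [-90.0, -0.0, 3.7]
wrist_force: [0.2, 0.1, 1.0]
opening: -0.0001
time: 48.75
ee_pos: [0.4056, -0.1049, 0.1219]
tcp_rot: [-90.0, -0.1, 3.7]
wrist_force: [-0.2, -0.1, -0.4]
opening: -0.0003
```

View pics/r3.png

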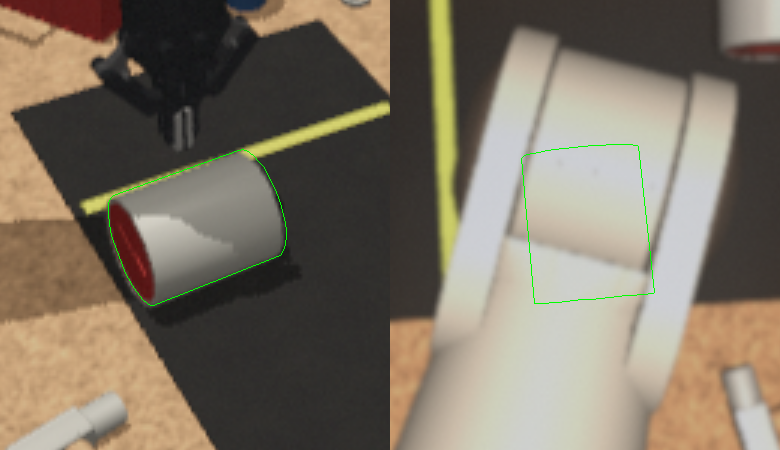

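The model at (0.410, -0.125) matches the side view exactly, so odometry is reliable. Stroke 4.

```bash
python3 -m jog '[{"rotation":[0,0,0],"travel":[4,-44,0],"jaw":-1},{"rotation":[0,0,0],"travel":[0,0,-20],"jaw":-1},{"rotation":[0,0,0],"travel":[0,0,-9],"jaw":-1},{"rotation":[0,0,0],"travel":[0,4,0],"jaw":-1},{"rotation":[0,0,0],"travel":[-1,8,0],"jaw":-1},{"rotation":[0,0,0],"travel":[-1,9,0],"jaw":-1},{"rotation":[0,0,0],"travel":[-1,9,0],"jaw":-1},{"rotation":[0,0,0],"travel":[-1,9,0],"jaw":-1}]'
python3 -m jog '[{"rotation":[0,0,0],"travel":[-1,9,0],"jaw":-1},{"rotation":[0,0,0],"travel":[-1,9,0],"jaw":-1},{"rotation":[0,0,0],"travel":[0,9,0],"jaw":-1},{"rotation":[0,0,0],"travel":[-1,9,0],"jaw":-1},{"rotation":[0,0,0],"travel":[0,7,0],"jaw":-1},{"rotation":[0,0,0],"travel":[0,5,0],"jaw":-1},{"rotation":[0,0,0],"travel":[0,2,0],"jaw":-1},{"rotation":[0,0,0],"travel":[0,0,0],"jaw":-1}]'
python3 -m jog '[{"rotation":[0,0,0],"travel":[0,0,15],"jaw":-1},{"rotation":[0,0,0],"travel":[0,0,14],"jaw":-1},{"rotation":[0,0,0],"travel":[0,0,0],"jaw":-1}]'
python3 see.py r4 .405 -.080 .1
```

```text
time: 49.85
ee_pos: [0.4049, -0.1089, 0.0928]
tcp_rot: [-90.1, -0.1, 3.7]
wrist_force: [-5.0, -1.4, 12.7]
opening: -0.0002
time: 50.85
ee_pos: [0.4018, -0.0594, 0.0911]
tcp_rot: [-90.0, -0.0, 3.7]
wrist_force: [-0.3, 0.8, 1.9]
opening: 0.0001
time: 51.22
ee_pos: [0.4026, -0.0598, 0.1219]
tcp_rot: [-90.0, -0.1, 3.7]
wrist_force: [0.7, -0.6, 0.9]
opening: -0.0001
```

View pics/r4.png

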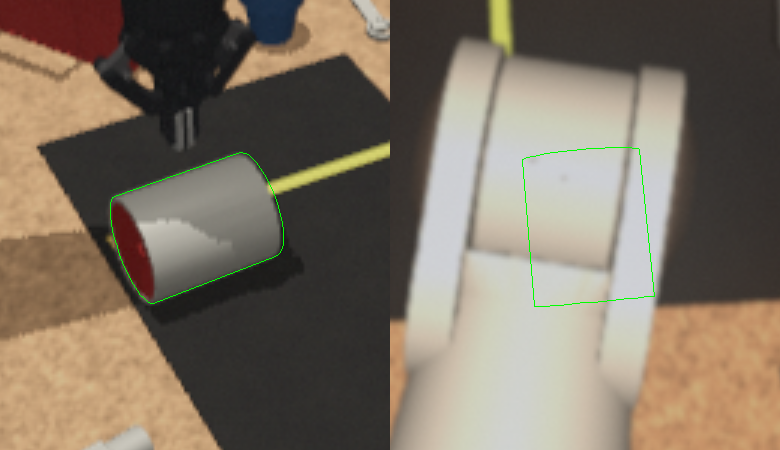

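On track: (0.405, -0.080), 58 mm still to go. Two gentler strokes.

```bash
python3 -m jog '[{"rotation":[0,0,0],"travel":[3,-36,0],"jaw":-1},{"rotation":[0,0,0],"travel":[0,0,-20],"jaw":-1},{"rotation":[0,0,0],"travel":[0,0,-9],"jaw":-1},{"rotation":[0,0,0],"travel":[0,4,0],"jaw":-1},{"rotation":[0,0,0],"travel":[-1,8,0],"jaw":-1},{"rotation":[0,0,0],"travel":[-1,9,0],"jaw":-1},{"rotation":[0,0,0],"travel":[-1,9,0],"jaw":-1},{"rotation":[0,0,0],"travel":[-1,9,0],"jaw":-1}]'
python3 -m jog '[{"rotation":[0,0,0],"travel":[-1,8,0],"jaw":-1},{"rotation":[0,0,0],"travel":[0,7,0],"jaw":-1},{"rotation":[0,0,0],"travel":[0,4,0],"jaw":-1},{"rotation":[0,0,0],"travel":[0,2,0],"jaw":-1},{"rotation":[0,0,0],"travel":[0,0,0],"jaw":-1},{"rotation":[0,0,0],"travel":[0,0,15],"jaw":-1},{"rotation":[0,0,0],"travel":[0,0,14],"jaw":-1},{"rotation":[0,0,0],"travel":[0,0,0],"jaw":-1}]'
python3 see.py r5 .402 -.050 .1
```

```text
time: 52.32
ee_pos: [0.4003, -0.0563, 0.0928]
tcp_rot: [-90.1, -0.0, 3.7]
wrist_force: [-7.7, -1.0, 16.6]
opening: 0.0002
time: 53.32
ee_pos: [0.4006, -0.0356, 0.1215]
tcp_rot: [-90.0, -0.1, 3.7]
wrist_force: [0.3, 0.4, -0.6]
opening: -0.0001
```

View pics/r5.png

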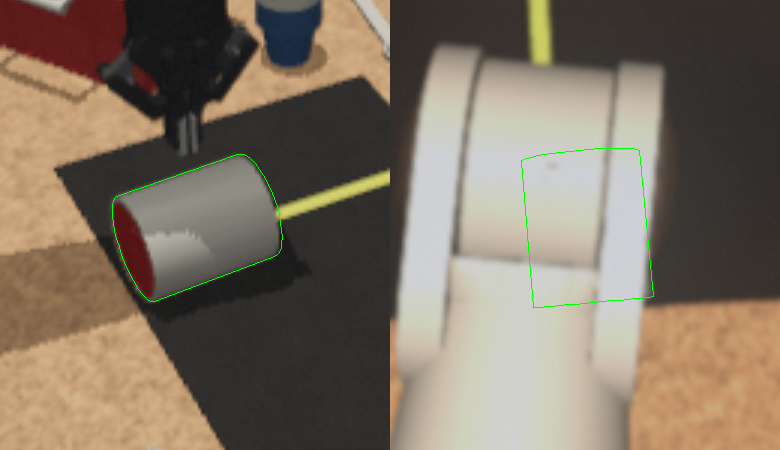

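```bash
python3 -m jog '[{"rotation":[0,0,0],"travel":[2,-29,0],"jaw":-1},{"rotation":[0,0,0],"travel":[0,0,-20],"jaw":-1},{"rotation":[0,0,0],"travel":[0,0,-9],"jaw":-1},{"rotation":[0,0,0],"travel":[0,4,0],"jaw":-1},{"rotation":[0,0,0],"travel":[-1,8,0],"jaw":-1},{"rotation":[0,0,0],"travel":[-1,9,0],"jaw":-1},{"rotation":[0,0,0],"travel":[-1,9,0],"jaw":-1},{"rotation":[0,0,0],"travel":[-1,9,0],"jaw":-1}]'
python3 -m jog '[{"rotation":[0,0,0],"travel":[-1,8,0],"jaw":-1},{"rotation":[0,0,0],"travel":[0,5,0],"jaw":-1},{"rotation":[0,0,0],"travel":[0,3,0],"jaw":-1},{"rotation":[0,0,0],"travel":[0,2,0],"jaw":-1},{"rotation":[0,0,0],"travel":[0,0,0],"jaw":-1},{"rotation":[0,0,0],"travel":[0,0,15],"jaw":-1},{"rotation":[0,0,0],"travel":[0,0,25],"jaw":-1},{"rotation":[0,0,0],"travel":[0,0,40],"jaw":-1}]'
```

```text
time: 54.42
ee_pos: [0.3973, -0.0253, 0.0928]
tcp_rot: [-90.0, -0.0, 3.7]
wrist_force: [-8.5, -1.0, 18.4]
opening: -0.0
time: 55.42
ee_pos: [0.3962, -0.0074, 0.1716]
tcp_rot: [-90.0, 0.1, 3.7]
wrist_force: [0.9, -0.1, 0.6]
opening: 0.0
```

```bash
python3 -m jog '[{"rotation":[0,0,0],"travel":[34,-47,0],"jaw":-1},{"rotation":[0,0,0],"travel":[34,-47,0],"jaw":-1},{"rotation":[0,0,0],"travel":[34,-47,0],"jaw":-1},{"rotation":[0,0,0],"travel":[34,-47,0],"jaw":-1},{"rotation":[0,0,0],"travel":[34,-47,0],"jaw":-1},{"rotation":[0,0,0],"travel":[35,-48,0],"jaw":-1},{"rotation":[0,0,0],"travel":[0,0,-40],"jaw":-1},{"rotation":[0,0,0],"travel":[0,0,0],"jaw":-1}]'
python3 see.py r6 .399 -.0222 .1
```

```text
time: 56.42
ee_pos: [0.6004, -0.2902, 0.1272]
tcp_rot: [-89.8, 0.3, 3.7]
wrist_force: [0.3, 0.4, 0.6]
opening: 0.0
```

View pics/r6.png

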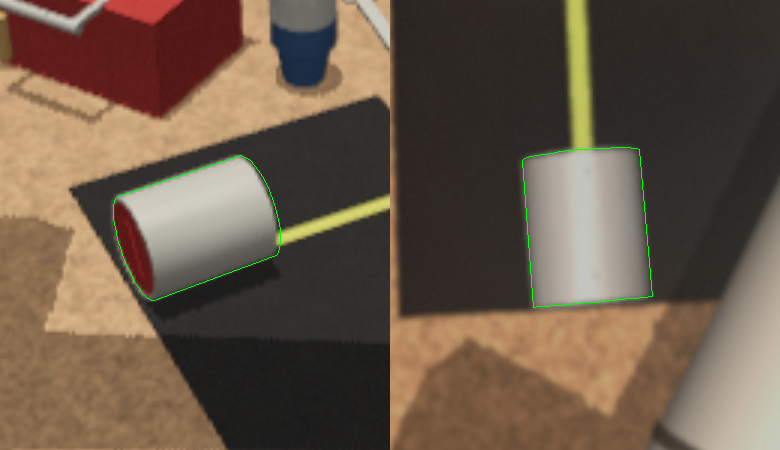

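The near sleeve sits right on the line; the model at (0.399, -0.0222) matches both views. Now the far sleeve.

```bash
python3 -m jog '[{"rotation":[0,0,0],"travel":[0,-2,0],"jaw":-1},{"rotation":[0,0,0],"travel":[0,0,0],"jaw":-1}]'
python3 see.py r7 .601 -.2705 .03
```

```text
time: 56.78
ee_pos: [0.602, -0.2925, 0.1332]
tcp_rot: [-90.1, -0.1, 3.7]
wrist_force: [-0.6, 0.0, -0.6]
opening: 0.0001
```

View pics/r7.png

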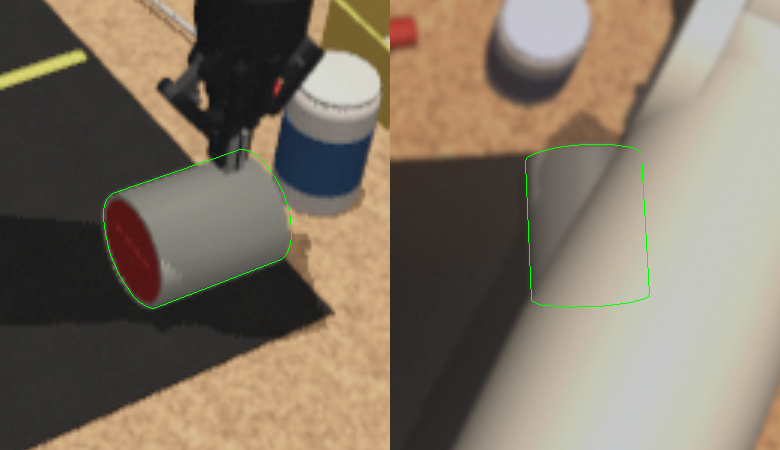

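```bash
python3 -m jog '[{"rotation":[0,0,0],"travel":[-1,-1,-20],"jaw":-1},{"rotation":[0,0,0],"travel":[0,0,-18],"jaw":-1},{"rotation":[0,0,0],"travel":[0,0,-3],"jaw":-1},{"rotation":[0,0,0],"travel":[0,0,0],"jaw":-1}]'
```

```text
time: 57.38
ee_pos: [0.6006, -0.2936, 0.0903]
tcp_rot: [-90.0, 0.0, 3.7]
wrist_force: [-0.5, -0.1, 1.7]
opening: 0.0003
```

```bash
python3 -m jog '[{"rotation":[0,0,0],"travel":[0,4,0],"jaw":-1},{"rotation":[0,0,0],"travel":[0,8,0],"jaw":-1},{"rotation":[0,0,0],"travel":[-1,9,0],"jaw":-1},{"rotation":[0,0,0],"travel":[0,9,0],"jaw":-1},{"rotation":[0,0,0],"travel":[0,9,0],"jaw":-1}]'
python3 -m jog '[{"rotation":[0,0,0],"travel":[0,9,0],"jaw":-1},{"rotation":[0,0,0],"travel":[-1,9,0],"jaw":-1},{"rotation":[0,0,0],"travel":[0,9,0],"jaw":-1},{"rotation":[0,0,0],"travel":[-1,9,0],"jaw":-1},{"rotation":[0,0,0],"travel":[0,7,0],"jaw":-1},{"rotation":[0,0,0],"travel":[0,5,0],"jaw":-1},{"rotation":[0,0,0],"travel":[0,2,0],"jaw":-1},{"rotation":[0,0,0],"travel":[0,0,0],"jaw":-1}]'
python3 -m jog '[{"rotation":[0,0,0],"travel":[0,0,15],"jaw":-1},{"rotation":[0,0,0],"travel":[0,0,14],"jaw":-1},{"rotation":[0,0,0],"travel":[0,0,0],"jaw":-1}]'
python3 see.py r8 .600 -.226 .03
```

```text
time: 58.0
ee_pos: [0.5999, -0.2546, 0.0929]
tcp_rot: [-90.1, -0.1, 3.7]
wrist_force: [-7.1, -0.8, 16.7]
opening: 0.0001
time: 59.0
ee_pos: [0.5985, -0.2043, 0.0909]
tcp_rot: [-90.0, -0.1, 3.7]
wrist_force: [3.4, 1.2, 5.7]
opening: 0.0002
time: 59.38
ee_pos: [0.5983, -0.2049, 0.1209]
tcp_rot: [-90.1, -0.1, 3.7]
wrist_force: [-0.1, 0.3, 0.5]
opening: 0.0002
```

View pics/r8.png

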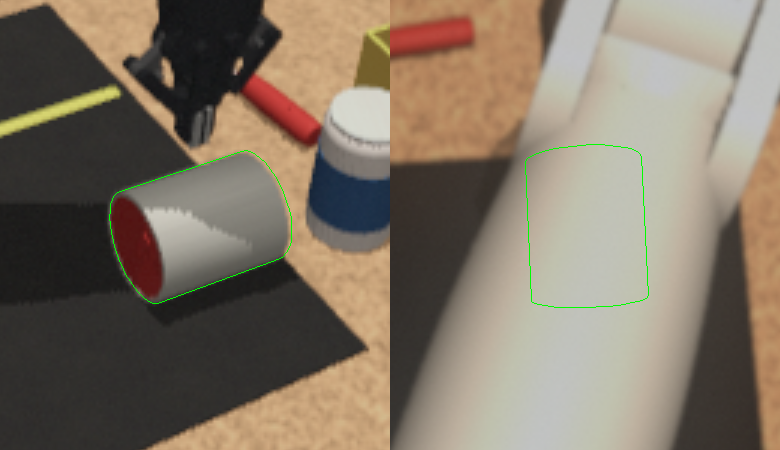

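The match is good. Stroke 2.

```bash
python3 -m jog '[{"rotation":[0,0,0],"travel":[1,-45,0],"jaw":-1},{"rotation":[0,0,0],"travel":[0,0,-20],"jaw":-1},{"rotation":[0,0,0],"travel":[0,0,-9],"jaw":-1},{"rotation":[0,0,0],"travel":[0,4,0],"jaw":-1},{"rotation":[0,0,0],"travel":[0,8,0],"jaw":-1},{"rotation":[0,0,0],"travel":[-1,9,0],"jaw":-1},{"rotation":[0,0,0],"travel":[0,9,0],"jaw":-1},{"rotation":[0,0,0],"travel":[0,9,0],"jaw":-1}]'
python3 -m jog '[{"rotation":[0,0,0],"travel":[0,9,0],"jaw":-1},{"rotation":[0,0,0],"travel":[-1,9,0],"jaw":-1},{"rotation":[0,0,0],"travel":[0,9,0],"jaw":-1},{"rotation":[0,0,0],"travel":[-1,9,0],"jaw":-1},{"rotation":[0,0,0],"travel":[0,7,0],"jaw":-1},{"rotation":[0,0,0],"travel":[0,5,0],"jaw":-1},{"rotation":[0,0,0],"travel":[0,2,0],"jaw":-1},{"rotation":[0,0,0],"travel":[0,0,0],"jaw":-1}]'
python3 -m jog '[{"rotation":[0,0,0],"travel":[0,0,15],"jaw":-1},{"rotation":[0,0,0],"travel":[0,0,14],"jaw":-1},{"rotation":[0,0,0],"travel":[0,0,0],"jaw":-1}]'
python3 see.py r9 .598 -.182 .03
```

```text
time: 60.48
ee_pos: [0.5977, -0.2102, 0.0928]
tcp_rot: [-90.1, -0.1, 3.7]
wrist_force: [-7.7, -0.5, 17.8]
opening: -0.0002
time: 61.48
ee_pos: [0.5964, -0.1597, 0.0913]
tcp_rot: [-90.0, -0.1, 3.8]
wrist_force: [0.2, 1.1, 6.3]
opening: 0.0001
time: 61.85
ee_pos: [0.5965, -0.1607, 0.1211]
tcp_rot: [-90.0, -0.1, 3.7]
wrist_force: [0.3, -0.6, -0.4]
opening: 0.0002
```

View pics/r9.png

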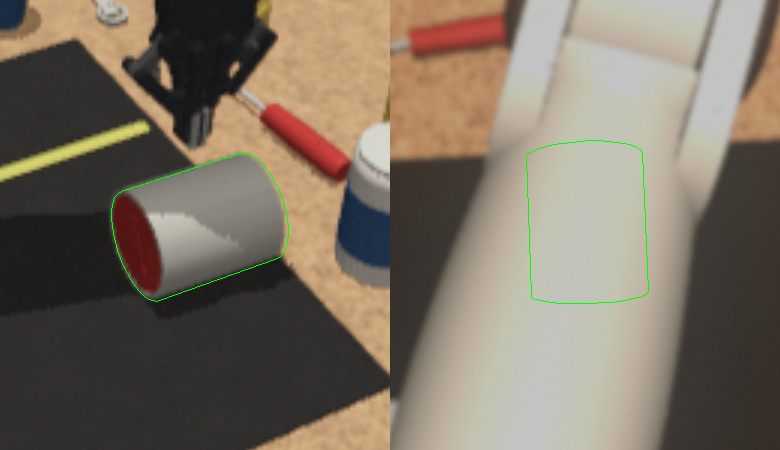

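Still tracking, centre at about y=-0.182. Strokes 3 and 4.

```bash
python3 -m jog '[{"rotation":[0,0,0],"travel":[1,-45,0],"jaw":-1},{"rotation":[0,0,0],"travel":[0,0,-20],"jaw":-1},{"rotation":[0,0,0],"travel":[0,0,-9],"jaw":-1},{"rotation":[0,0,0],"travel":[0,4,0],"jaw":-1},{"rotation":[0,0,0],"travel":[0,8,0],"jaw":-1},{"rotation":[0,0,0],"travel":[-1,9,0],"jaw":-1},{"rotation":[0,0,0],"travel":[0,9,0],"jaw":-1},{"rotation":[0,0,0],"travel":[0,9,0],"jaw":-1}]'
python3 -m jog '[{"rotation":[0,0,0],"travel":[0,9,0],"jaw":-1},{"rotation":[0,0,0],"travel":[-1,9,0],"jaw":-1},{"rotation":[0,0,0],"travel":[0,9,0],"jaw":-1},{"rotation":[0,0,0],"travel":[-1,9,0],"jaw":-1},{"rotation":[0,0,0],"travel":[0,7,0],"jaw":-1},{"rotation":[0,0,0],"travel":[0,5,0],"jaw":-1},{"rotation":[0,0,0],"travel":[0,2,0],"jaw":-1},{"rotation":[0,0,0],"travel":[0,0,0],"jaw":-1}]'
python3 -m jog '[{"rotation":[0,0,0],"travel":[0,0,15],"jaw":-1},{"rotation":[0,0,0],"travel":[0,0,14],"jaw":-1},{"rotation":[0,0,0],"travel":[0,0,0],"jaw":-1}]'
python3 see.py r10 .597 -.137 .03
```

```text
time: 62.95
ee_pos: [0.596, -0.1659, 0.0928]
tcp_rot: [-90.1, -0.1, 3.7]
wrist_force: [-6.1, -1.2, 15.8]
opening: 0.0002
time: 63.95
ee_pos: [0.5947, -0.1155, 0.0918]
tcp_rot: [-90.0, -0.2, 3.8]
wrist_force: [1.0, 0.7, 5.3]
opening: -0.0002
time: 64.32
ee_pos: [0.5945, -0.1166, 0.121]
tcp_rot: [-90.0, -0.1, 3.7]
wrist_force: [0.3, -0.4, -0.1]
opening: 0.0003
```

View pics/r10.png

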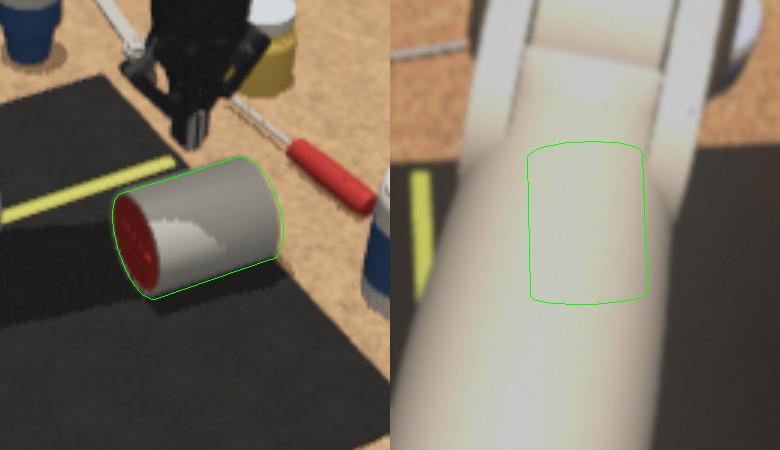

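```bash
python3 -m jog '[{"rotation":[0,0,0],"travel":[2,-45,0],"jaw":-1},{"rotation":[0,0,0],"travel":[0,0,-20],"jaw":-1},{"rotation":[0,0,0],"travel":[0,0,-9],"jaw":-1},{"rotation":[0,0,0],"travel":[0,4,0],"jaw":-1},{"rotation":[0,0,0],"travel":[0,8,0],"jaw":-1},{"rotation":[0,0,0],"travel":[-1,9,0],"jaw":-1},{"rotation":[0,0,0],"travel":[0,9,0],"jaw":-1},{"rotation":[0,0,0],"travel":[0,9,0],"jaw":-1}]'
python3 -m jog '[{"rotation":[0,0,0],"travel":[0,9,0],"jaw":-1},{"rotation":[0,0,0],"travel":[-1,9,0],"jaw":-1},{"rotation":[0,0,0],"travel":[0,9,0],"jaw":-1},{"rotation":[0,0,0],"travel":[-1,9,0],"jaw":-1},{"rotation":[0,0,0],"travel":[0,7,0],"jaw":-1},{"rotation":[0,0,0],"travel":[0,5,0],"jaw":-1},{"rotation":[0,0,0],"travel":[0,2,0],"jaw":-1},{"rotation":[0,0,0],"travel":[0,0,0],"jaw":-1}]'
python3 -m jog '[{"rotation":[0,0,0],"travel":[0,0,15],"jaw":-1},{"rotation":[0,0,0],"travel":[0,0,14],"jaw":-1},{"rotation":[0,0,0],"travel":[0,0,0],"jaw":-1}]'
python3 see.py r11 .596 -.0935 .03
```

```text
time: 65.42
ee_pos: [0.5954, -0.1218, 0.0928]
tcp_rot: [-90.1, -0.2, 3.7]
wrist_force: [-4.5, -0.1, 12.3]
opening: -0.0001
time: 66.42
ee_pos: [0.5941, -0.0717, 0.0919]
tcp_rot: [-90.0, -0.2, 3.8]
wrist_force: [3.9, 1.4, 6.9]
opening: -0.0
time: 66.8
ee_pos: [0.5934, -0.0726, 0.1209]
tcp_rot: [-90.0, -0.1, 3.7]
wrist_force: [1.0, 1.1, 1.3]
opening: 0.0001
```

View pics/r11.png

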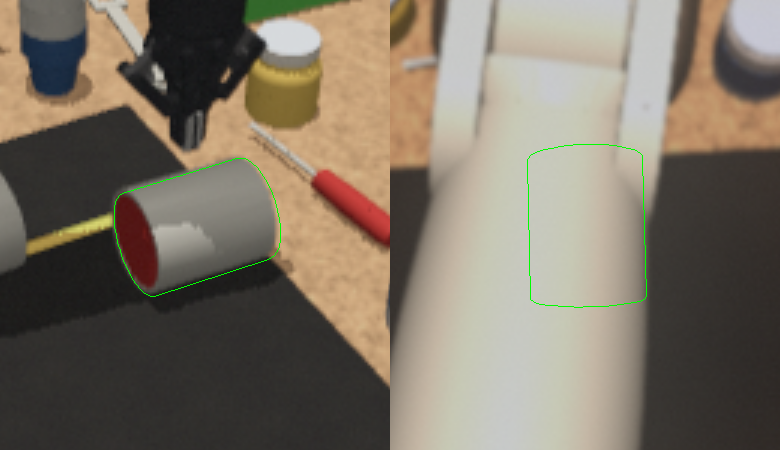

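The centre is at about -0.094, with 84 mm to go. Two strokes of 84 mm finger travel.

```bash
python3 -m jog '[{"rotation":[0,0,0],"travel":[2,-42,0],"jaw":-1},{"rotation":[0,0,0],"travel":[0,0,-20],"jaw":-1},{"rotation":[0,0,0],"travel":[0,0,-9],"jaw":-1},{"rotation":[0,0,0],"travel":[0,4,0],"jaw":-1},{"rotation":[0,0,0],"travel":[0,8,0],"jaw":-1},{"rotation":[0,0,0],"travel":[-1,9,0],"jaw":-1},{"rotation":[0,0,0],"travel":[0,9,0],"jaw":-1},{"rotation":[0,0,0],"travel":[0,9,0],"jaw":-1}]'
python3 -m jog '[{"rotation":[0,0,0],"travel":[0,9,0],"jaw":-1},{"rotation":[0,0,0],"travel":[-1,9,0],"jaw":-1},{"rotation":[0,0,0],"travel":[0,9,0],"jaw":-1},{"rotation":[0,0,0],"travel":[-1,8,0],"jaw":-1},{"rotation":[0,0,0],"travel":[0,6,0],"jaw":-1},{"rotation":[0,0,0],"travel":[0,3,0],"jaw":-1},{"rotation":[0,0,0],"travel":[0,1,0],"jaw":-1},{"rotation":[0,0,0],"travel":[0,0,0],"jaw":-1}]'
python3 -m jog '[{"rotation":[0,0,0],"travel":[0,0,15],"jaw":-1},{"rotation":[0,0,0],"travel":[0,0,14],"jaw":-1},{"rotation":[0,0,0],"travel":[0,0,0],"jaw":-1}]'
python3 see.py r12 .595 -.052 .03
```

```text
time: 67.9
ee_pos: [0.5938, -0.0748, 0.0928]
tcp_rot: [-90.0, -0.1, 3.7]
wrist_force: [-8.3, -0.9, 18.4]
opening: -0.0002
time: 68.9
ee_pos: [0.5927, -0.0295, 0.0921]
tcp_rot: [-90.0, -0.2, 3.8]
wrist_force: [-0.6, 1.2, 9.6]
opening: -0.0004
time: 69.28
ee_pos: [0.5925, -0.0305, 0.1209]
tcp_rot: [-90.0, -0.1, 3.7]
wrist_force: [-0.2, 0.1, 0.6]
opening: -0.0004
```

View pics/r12.png

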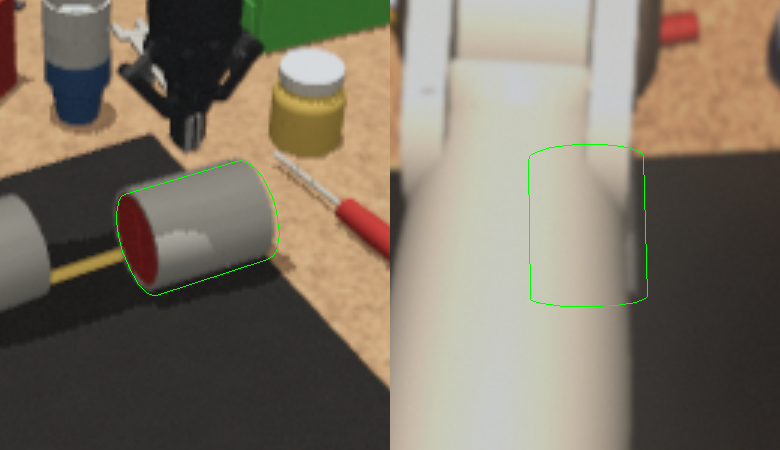

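```bash
python3 -m jog '[{"rotation":[0,0,0],"travel":[2,-42,0],"jaw":-1},{"rotation":[0,0,0],"travel":[0,0,-20],"jaw":-1},{"rotation":[0,0,0],"travel":[0,0,-9],"jaw":-1},{"rotation":[0,0,0],"travel":[0,4,0],"jaw":-1},{"rotation":[0,0,0],"travel":[0,8,0],"jaw":-1},{"rotation":[0,0,0],"travel":[-1,9,0],"jaw":-1},{"rotation":[0,0,0],"travel":[0,9,0],"jaw":-1},{"rotation":[0,0,0],"travel":[0,9,0],"jaw":-1}]'
python3 -m jog '[{"rotation":[0,0,0],"travel":[0,9,0],"jaw":-1},{"rotation":[0,0,0],"travel":[-1,9,0],"jaw":-1},{"rotation":[0,0,0],"travel":[0,9,0],"jaw":-1},{"rotation":[0,0,0],"travel":[-1,8,0],"jaw":-1},{"rotation":[0,0,0],"travel":[0,5,0],"jaw":-1},{"rotation":[0,0,0],"travel":[0,3,0],"jaw":-1},{"rotation":[0,0,0],"travel":[0,1,0],"jaw":-1},{"rotation":[0,0,0],"travel":[0,0,0],"jaw":-1}]'
python3 -m jog '[{"rotation":[0,0,0],"travel":[0,0,15],"jaw":-1},{"rotation":[0,0,0],"travel":[0,0,25],"jaw":-1},{"rotation":[0,0,0],"travel":[0,0,50],"jaw":-1},{"rotation":[0,0,0],"travel":[0,0,40],"jaw":-1},{"rotation":[0,0,0],"travel":[-50,-20,0],"jaw":-1},{"rotation":[0,0,0],"travel":[-50,-30,0],"jaw":-1},{"rotation":[0,0,0],"travel":[-40,-40,0],"jaw":-1},{"rotation":[0,0,0],"travel":[-20,-50,0],"jaw":-1}]'
python3 -m jog '[{"rotation":[0,0,0],"travel":[-20,-55,0],"jaw":-1},{"rotation":[0,0,0],"travel":[-20,-55,0],"jaw":-1},{"rotation":[0,0,0],"travel":[-20,-55,0],"jaw":-1},{"rotation":[0,0,0],"travel":[0,0,0],"jaw":-1}]'
python3 see.py r13 .594 -.010 .03
python3 - <<'E'
from h import *
for c in("side","top"): cv2.imwrite(f"pics/{c}9.png",bot.camera(c)[:,:,::-1])
E
```

```text
time: 70.38
ee_pos: [0.5933, -0.0325, 0.0928]
tcp_rot: [-90.0, -0.2, 3.7]
wrist_force: [-5.3, 0.2, 13.7]
opening: -0.0001
time: 71.38
ee_pos: [0.5921, 0.0116, 0.0923]
tcp_rot: [-90.0, -0.2, 3.8]
wrist_force: [2.1, 0.4, 7.2]
opening: -0.0001
time: 72.38
ee_pos: [0.4291, -0.1297, 0.2218]
tcp_rot: [-90.0, -0.1, 3.8]
wrist_force: [1.5, -0.8, 0.6]
opening: 0.0001
time: 72.88
ee_pos: [0.3692, -0.2971, 0.2208]
tcp_rot: [-90.0, 0.0, 3.4]
wrist_force: [-0.4, 0.6, -0.4]
opening: 0.0002
```

View pics/r13.png

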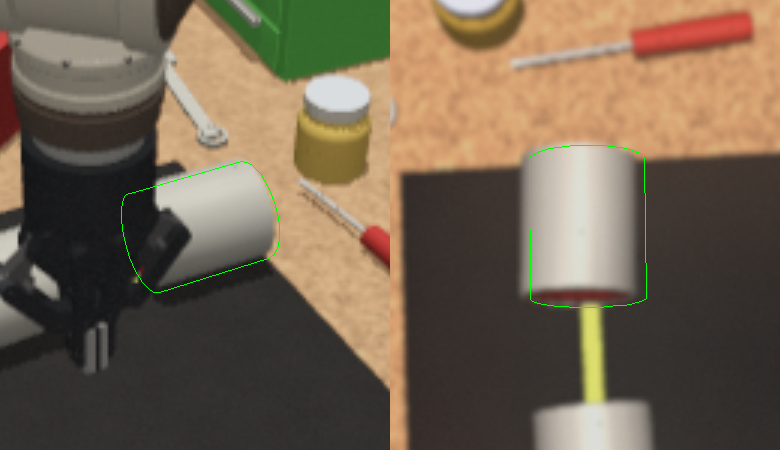

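View pics/top9.png

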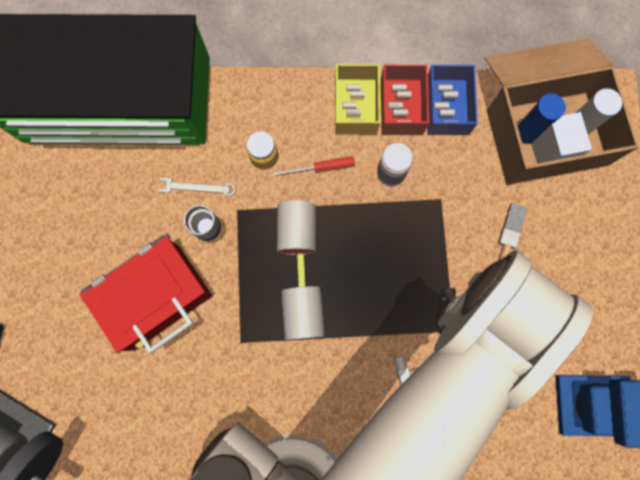

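View pics/side9.png

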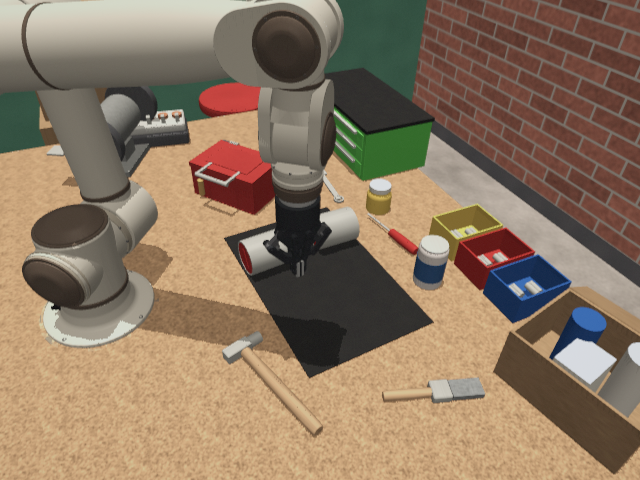

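Both sleeves are on the line. The far one looks about 4–5 mm past the prediction (top crop shifted left by about 8/3 px). I'll move the arm clear and measure.

```bash
python3 -m jog '[{"rotation":[0,0,0],"travel":[0,-50,10],"jaw":-1},{"rotation":[0,0,0],"travel":[-20,-50,10],"jaw":-1},{"rotation":[0,0,0],"travel":[-40,-40,0],"jaw":-1},{"rotation":[0,0,0],"travel":[-40,-30,0],"jaw":-1},{"rotation":[0,0,0],"travel":[0,0,0],"jaw":-1}]'
python3 - <<'E'
from sl import *
ims={c:bot.camera(c) for c in("side","top")}
out=[]
for n,x0 in[("far",np.array([.594,-.006,.03])),("near",np.array([.399,-.022,.10]))]:
    for v in[("top",),("side",)]:
        p,e=fit(ims,x0,v);print(n,v,rel(p),round(e,3))
        if v[0]=="top": out.append(p)
for c in ims:
    z=cv2.resize(ims[c],None,fx=3,fy=3)[:,:,::-1].copy()
    L=np.array([np.r_[LINE+s*UX*.15+t*UY*.007,.003] for s,t in[(-1,-1),(1,-1),(1,1),(-1,1),(-1,-1)]])
    cv2.polylines(z,[np.round((proj(c,L)+.5)*3).astype(int)],False,(255,0,0),1)
    for p in out:
        q=cyl(c,np.array([p[0],p[1],.048]),.045,.11,(np.cos(p[2]),np.sin(p[2]),0))
        cv2.polylines(z,[np.round((q+.5)*3).astype(int)],True,(0,255,0),1)
    o=(400,480) if c=="side" else (570,500)
    cv2.imwrite(f"pics/fin_{c}.png",z[o[0]:o[0]+500,o[1]:o[1]+700])
cv2.imwrite("pics/side10.png",ims["side"][:,:,::-1])
E
```

```text
time: 73.7
ee_pos: [0.2697, -0.4651, 0.2403]
tcp_rot: [-90.0, 0.0, 3.6]
wrist_force: [-0.2, 0.4, 0.1]
opening: -0.0004
far ('top',) p=(0.5976,-0.0027) along=0.1004 across=0.0070 dyaw=-0.051 0.166
far ('side',) p=(0.6083,0.0038) along=0.1114 across=0.0128 dyaw=-0.502 0.366
near ('top',) p=(0.3973,-0.0210) along=-0.1007 across=0.0014 dyaw=0.048 0.065
near ('side',) p=(0.3989,0.0027) along=-0.0977 across=0.0250 dyaw=-0.402 0.381
```

View pics/fin_top.png

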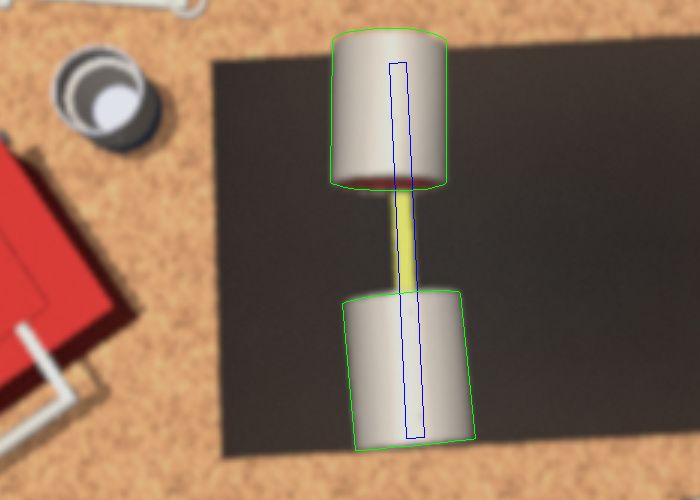

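View pics/fin_side.png

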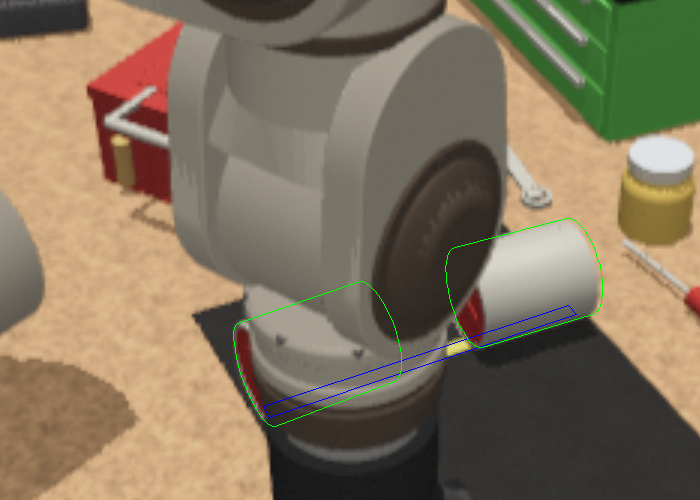

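The far sleeve is about +5–7 mm across the line and the near one about 0–1 mm. The model line sits about 1 mm right of the painted one. I'll move the arm to the left for a clear side view and check that nothing is creeping.

```bash
python3 -m jog '[{"rotation":[0,0,0],"travel":[10,55,10],"jaw":-1},{"rotation":[0,0,0],"travel":[10,55,0],"jaw":-1},{"rotation":[0,0,0],"travel":[10,55,0],"jaw":-1},{"rotation":[0,0,0],"travel":[10,55,0],"jaw":-1},{"rotation":[0,0,0],"travel":[0,55,0],"jaw":-1},{"rotation":[0,0,0],"travel":[0,55,0],"jaw":-1},{"rotation":[0,0,0],"travel":[0,55,0],"jaw":-1},{"rotation":[0,0,0],"travel":[0,55,0],"jaw":-1}]'
python3 -m jog '[{"rotation":[0,0,0],"travel":[0,55,0],"jaw":-1},{"rotation":[0,0,0],"travel":[0,55,0],"jaw":-1},{"rotation":[0,0,0],"travel":[0,55,0],"jaw":-1},{"rotation":[0,0,0],"travel":[0,55,0],"jaw":-1},{"rotation":[0,0,0],"travel":[0,55,0],"jaw":-1},{"rotation":[0,0,0],"travel":[0,55,0],"jaw":-1},{"rotation":[0,0,0],"travel":[0,55,0],"jaw":-1},{"rotation":[0,0,0],"travel":[0,0,0],"jaw":-1}]'
cat > fin.py <<'E'
from sl import *
import sys
n=sys.argv[1]
ims={c:bot.camera(c) for c in("side","top")}
out=[]
for nm,x0 in[("far",np.array([.596,-.005,.03])),("near",np.array([.399,-.022,.10]))]:
    for v in[("top",),("side",),("side","top")]:
        p,e=fit(ims,x0,v);print(nm,v,rel(p),round(e,3))
    out.append(p)
for c in ims:
    cv2.imwrite(f"pics/{n}_{c}_full.png",ims[c][:,:,::-1])
    z=cv2.resize(ims[c],None,fx=3,fy=3,interpolation=3)[:,:,::-1].copy()
    L=np.array([np.r_[LINE+s*UX*.15+t*UY*.007,.003] for s,t in[(-1,-1),(1,-1),(1,1),(-1,1),(-1,-1)]])
    cv2.polylines(z,[np.round((proj(c,L)+.5)*3).astype(int)],False,(255,0,0),1)
    for p in out:
        q=cyl(c,np.array([p[0],p[1],.048]),.045,.11,(np.cos(p[2]),np.sin(p[2]),0))
        cv2.polylines(z,[np.round((q+.5)*3).astype(int)],True,(0,255,0),1)
    o=(400,480) if c=="side" else (570,500)
    cv2.imwrite(f"pics/{n}_{c}.png",z[o[0]:o[0]+500,o[1]:o[1]+700])
E
python3 fin.py f2
```

```text
time: 74.8
ee_pos: [0.3102, -0.0217, 0.2505]
tcp_rot: [-90.0, -0.1, 3.8]
wrist_force: [2.0, 0.0, -0.5]
opening: 0.0001
time: 75.8
ee_pos: [0.3085, 0.3641, 0.2489]
tcp_rot: [-90.1, 0.1, 4.1]
wrist_force: [-0.9, -1.1, -0.1]
opening: 0.0002
far ('top',) p=(0.5988,-0.0031) along=0.1015 across=0.0064 dyaw=-0.050 0.169
far ('side',) p=(0.5962,0.0029) along=0.0993 across=0.0126 dyaw=-0.088 0.22
far ('side', 'top') p=(0.5951,-0.0021) along=0.0979 across=0.0077 dyaw=-0.066 0.196
near ('top',) p=(0.3973,-0.0210) along=-0.1007 across=0.0014 dyaw=0.048 0.068
near ('side',) p=(0.3985,-0.0148) along=-0.0991 across=0.0075 dyaw=-0.008 0.214
near ('side', 'top') p=(0.3974,-0.0201) along=-0.1005 across=0.0023 dyaw=0.026 0.136
```

View pics/f2_side.png

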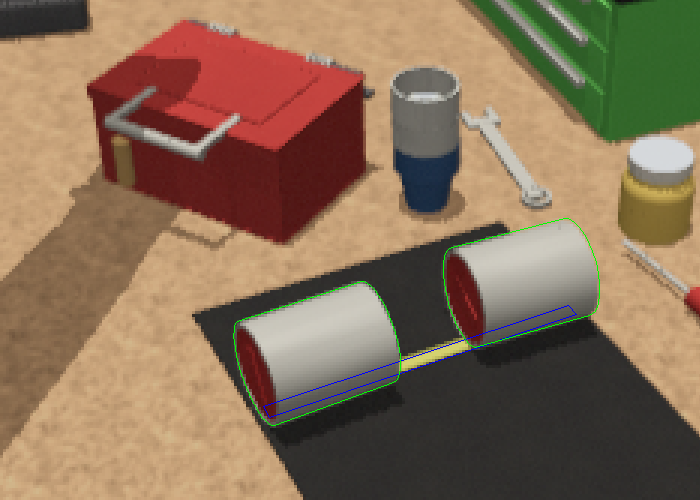

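View pics/f2_top.png

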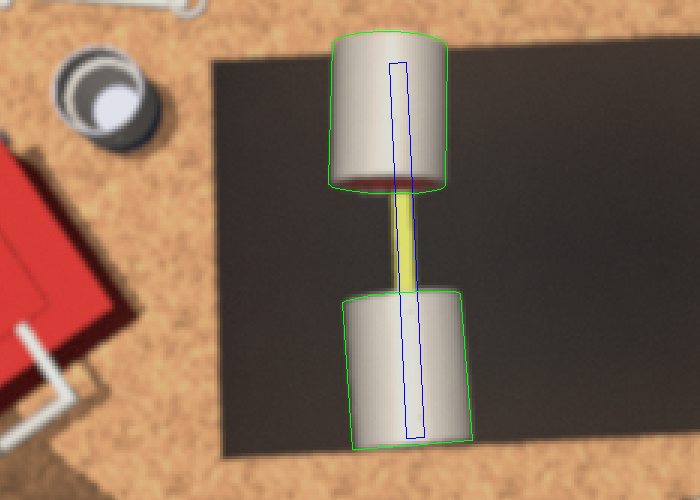

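Run:
```python
from ov import *
a=cv2.imread("pics/f2_side_full.png");x,y,w,h,s=180,120,150,100,5
z=cv2.resize(a[y:y+h,x:x+w],None,fx=s,fy=s,interpolation=3)
draw("side",z,boxpts((.4335,.325),np.radians(35.5),0.)[2:],x,y,s)
draw("side",z,[ring((.5937,.2022,zz),.033) for zz in(.076,.108,.140)],x,y,s,(0,255,255))
cv2.imwrite("pics/lidchk.png",z)
t0=cv2.imread("pics/top0.png").astype(int);t1=cv2.imread("pics/f2_top_full.png").astype(int)
d=(abs(t0-t1).max(2)>60).astype(np.uint8)
n,l,st,c=cv2.connectedComponentsWithStats(cv2.morphologyEx(d,cv2.MORPH_OPEN,np.ones((2,2))))
print([(st[i].tolist()) for i in range(1,n) if st[i,4]>8])
```

```text
[[395, 200, 38, 50, 1746], [279, 202, 36, 53, 1656], [35, 204, 143, 144, 7884], [185, 207, 34, 31, 629], [320, 218, 26, 26, 508], [339, 242, 4, 4, 10], [386, 278, 43, 53, 1918], [275, 286, 17, 29, 166], [285, 287, 39, 54, 1387], [322, 286, 30, 30, 678], [288, 292, 15, 16, 64], [240, 294, 21, 28, 469], [129, 299, 149, 131, 5752], [285, 298, 6, 12, 60], [116, 302, 37, 46, 872], [0, 311, 99, 119, 6149], [0, 326, 3, 9, 22], [138, 343, 5, 5, 21], [41, 367, 213, 113, 8181], [65, 388, 3, 4, 10], [0, 390, 97, 90, 5154], [61, 408, 4, 3, 11], [79, 418, 81, 62, 1573], [288, 428, 23, 12, 116], [320, 444, 13, 11, 41], [332, 457, 17, 23, 228], [272, 458, 19, 6, 79], [291, 465, 14, 15, 89]]
```

View pics/lidchk.png

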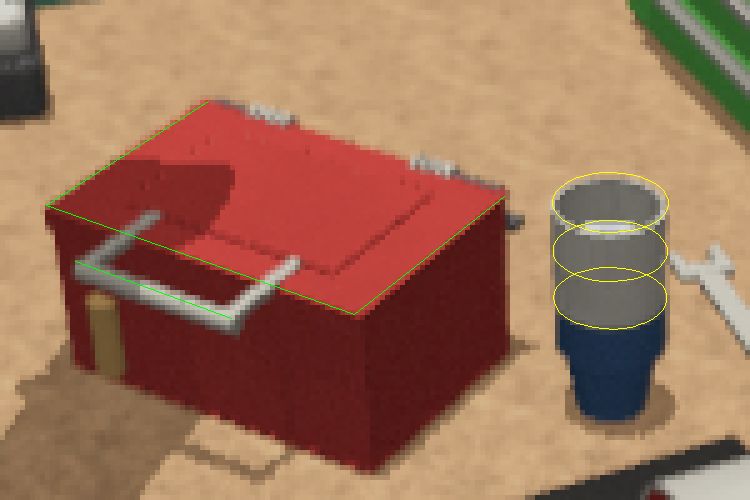

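The lid model at 0 rad matches the picture and the stack rims line up with 32 mm steps. No bystander shows in the before/after difference. Handing in.

```bash
python3 -c "
from workcell import bot
print(bot.get_obs()['time']); print(bot.job_done())"
```

```text
75.9
the job is handed in; nothing more can be done
None
```

The job is handed in at 75.9 s of the 210 s allowed. `job_done` gives no verdict, so I can only report my last camera checks.

- **Filters and lid:** all three filters were in the red box when I last saw inside, as the lid came down. I closed the lid with the bar pinched the whole way, taking the last 0.6 rad slowly. A lid drawn at 0 rad matches the final side picture.
- **Cups:** there were two aluminium cups. Both stand upright in the blue cup, and their rims match 32 mm steps to about 1 px.
- **Sleeves:** both were rolled in short strokes with the closed fingertips on top, pressing with up to about 20 N.
    - **Near sleeve:** it rests within about 2 mm of the line.
    - **Far sleeve:** it coasted a few millimetres too far and rests about 4–7 mm past the line; the limit is 12 mm.
    - **Angle and movement:** both axes are within about 0.07 rad of the line in the combined fits. Neither sleeve showed real movement between the last two looks.
- **Bystanders:** none shows up in the before/after comparison of the top view, and the arm was clear of everything at the end.

**Disagreements:** fits from the side view alone put both sleeves about 6 mm further across (far sleeve 12.6 mm, near sleeve 7.5 mm). I went with the top view because the side fits are biased by shading and had larger fit errors. While I opened the jaws to set down the first two filters, the fingers pressed on the box walls with up to about 21 N at the wrist, but nothing moved.

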